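# Dock a tube rack square against the rail of its loading plate

### The arm

A 6-joint arm with a two-finger parallel gripper is mounted at the origin on a cart in front of the work surface, level with it; the furniture and walls round the work are solid. World frame = base frame: x ahead of the robot, y to its left, z up, the work surface at z = 0. Lengths are in m, angles in rad, forces in N, time in s.
With the tool pointing down it reaches from about 0.35 to 0.85 m from the base axis. Payload 8.1 kg.
Tool frame: the origin (TCP) lies at the very end of the fingers, on their centre line; the grasp point (between the pads) lies 19 mm behind it; y points along the fingers, z is the direction in which the jaws open and shut, and the axes are right-handed (so a half turn about y gives the same grasp; the last joint's range is limited). The gripper opens to 93 mm and grips with 3 to 60 N. Pads are 15 mm wide; open, the fingers measure 128 mm over their backs; the gripper's body (75 mm by 188 mm) begins 65 mm behind the grasp point.
Start: joints at [1.039, 0.13, 1.488, -0, 1.523, -0.085], TCP at [0.259, 0.541, 0.219] pointing down, gripper open.
Joint ranges: [-2.96, 2.96], [-0.89, 2.26], [0.02, 2.5], [-1.34, 4.48], [0, 2.73], [-2.66, 2.66]. Speed limits (rad/s): [2.39, 2.39, 2.79, 3.14, 3.14, 3.14].

### API

Orientations are given as a 3x3 rotation matrix whose columns are the frame's x, y, z axes.
In Python, from bench import robot gives the robot as it stands.
- The arm moves only by the shell command python3 -m handwheel 'ROWS' [FORCE]. ROWS is JSON, a list of rows, each a list of 3 entries, a list of its own where there are three numbers: the shift along the world's x, y, z in m, then the turn about the world's z in rad, then the finger opening in m, from 0 to 0.093. A call has 1 to 20 rows; each row is the pose to reach, as a shift and turn from the pose commanded when the call began; what a row does not reach only later rows make up. A row lasts 1/10 s, in which the tool goes at most 50 mm and 8.59 degrees, less where a joint would pass 70% of its speed; a pose out of reach is approached as far as the arm can. A call with a gripper value outside its range is refused whole. The fingers move at their own pace and stop on an object; FORCE is the grip in N (left out, the last holds). Time passes only in rows, so rows that repeat a pose let the fingers close. It gives the time, the measured TCP pose, the force and the opening at its end, in the units of the state.
- robot.read_state(): the state, without advancing time (a new reading comes with each control period).
- robot.get_image(name): name is "scene" or "top"; returns the picture (420x560x3 uint8, red, green, blue); there is no depth.
- robot.camera_params(name): a dict with "intrinsics" (3x3 intrinsics, pixels), "rvec" (rotation vector, rad) and "tvec" (3), from world to camera coordinates, as OpenCV has them. Camera axes: x right, y down, z forward; pixel columns grow to the right and rows downward; lengths in m; the calibration is good to about 2 mm. A picture is of the moment at which its call begins. camera_params takes no time and is no camera call.
- robot.hand_in(): hands the job in, once; it reports no verdict.
The state is a dict: "time_s": time; "joints": joint angles; "qd": joint speeds; "tau": joint torques, N m; "position": TCP position; "orientation": TCP orientation; "wrist_force": force on the tool from outside, world axes, zero at the start; "ft_torque": the same for the moment, N m; "width": opening from 0.0 (shut) to 1.0 (fully open).
Only numpy, scipy, OpenCV 4.12 (cv2) and the standard library are available. Lean on these libraries where they do the work, as an engineer would, in place of code of your own. Each camera call takes 0.05 s, during which the arm holds its last target.

### The job

The tube rack was set down crooked on its docking plate. Without gripping or lifting it, push it gently (never with more than about 20 N) until its whole back lies along the rear rail, its left end is against the end stop, and the spring catches in front hold it there when you let go. Leave the bottle, the dish and the marker beside the plate where they are.

Things in the scene. Friction and masses are not known exactly. Their poses are not given: they have to be found in the camera images.
- dock: Fixed dark grey metal plate, 200 x 300 x 6 mm, on the bench. Origin: at bench height under the middle of the rear rail's front face; x points away from the robot into the rail, y left along the rail, z up. Plate: x -170 to +30, y -164 to +136 mm. Rail: upright aluminium strip, front face at x = 0, y -118 to +118 mm, top 64 mm above the bench.
- shoes (a point): Middle of the rail face (x = 0, y = 0, z = 38 mm). At 60 mm to either side of it (y = +60, -60) a black spring shoe, 14 mm wide and 50 mm high, stands 6 mm out of the rail. Each shoe pushes back with about 3 N at first touch, rising to about 8 N where its catch lets go and 11 N when pressed flush.
- end_stop (a point): Centre of the face of the steel end stop at the left of the rail, looking to -y: x = -40, y = +98, z = 26 mm in the dock's frame. The block is 60 mm long in x and 40 mm high above the plate. Take the rack to the stop before it is caught: once caught it is clamped between shoes and catches and slides along the rail only stiffly.
- catches (a point): Point on the plate (x = -79.3, y = 0, z = 6 mm) midway between two steel spring catches at y = +60 and -60, pressed down under the rack at first. Each springs up 6 mm once the rack's front edge there has passed it (back within 2 mm of the rail) and stops it from coming back. An end not caught is pushed back out 3 to 6 mm by its shoe.
- rack_centre (a point): Centre of the loose rack (half-way up): a grey grid, 77 mm deep (x), 195 long (y), 66 high, 0.5 kg with six capped tubes. Solid end plates; front open between level grids at 0-3, 20-24, 50-54 mm above its foot. Push on the front in line with a shoe or on an end plate, tips 15 to 40 mm above the bench. Docked: x = -39 to -41, y = 0, z = 39 mm from the dock's origin.
- rack_back_left (a point): Middle height of the rack's upright back edge at its left end: 38.5 mm behind and 97.5 mm to the left of the rack's centre.
- rack_back_right (a point): Middle height of the rack's upright back edge at its right end: 38.5 mm behind and 97.5 mm to the right of the rack's centre.
- amber_bottle: Bystander: amber glass bottle with a pale cap, 48 mm across, 90 mm high, standing just beyond the left end of the plate. Origin in the centre of its foot.
- dish: Bystander: round shallow dish, 62 mm across, 15 mm high, to the right of the plate. Origin in the centre of its underside.
- marker: Bystander: marker pen, 138 mm long and 18 mm thick, lying to the right of the plate. Origin at its foot end.

How it is judged:
By the outcome, as a careful person would: the job done as asked, in the order asked, and still so for the second after the job is handed in, with the robot touching nothing.
It also fails if it takes over 62 s, if anything falls off the work surface, if the arm or the gripper's body presses on something with over 40 N, if the wrist force passes 120 N, or if a joint passes its speed limit or range.

## Working session

There is one attempt and no reset: what is moved stays moved. The work goes in short steps, Python scripts to look and compute and a shell command to move; the robot and the scene stay as the last step left them, time stands still between calls to the robot, and variables do not carry over. Pictures are saved under pics/ and viewed, and the job is handed in when it is done.

```bash
mkdir -p pics; ls
python3 - <<'E'
from bench import robot
import cv2
s=robot.read_state(); print(s)
for n in("scene","top"):
    im=robot.get_image(n); cv2.imwrite(f"pics/{n}0.png",im[:,:,::-1]); print(n,robot.camera_params(n))
E
```

```text
pics
{'time_s': 0.0, 'joints': array([ 1.03864242e+00,  1.31157595e-01,  1.48926689e+00,  1.67697163e-05,
        1.52298839e+00, -8.54021012e-02]), 'qd': array([ 1.09995000e-03,  8.44099898e-04,  6.25825675e-05,  2.05517236e-03,
        6.07622037e-04, -8.99278594e-04]), 'tau': array([ 1.10595120e-03, -5.59852982e+01, -4.91752768e+01,  7.69787771e-02,
        3.56623647e-02, -2.76552109e-04]), 'position': array([0.25891235, 0.54063931, 0.21759638]), 'orientation': array([[ 9.01854771e-01, -9.37998060e-04,  4.32038300e-01],
       [-4.32039284e-01, -1.56001632e-03,  9.01853438e-01],
       [-1.71949976e-04, -9.99998343e-01, -1.81216017e-03]]), 'wrist_force': array([ 0.38290763, -0.00873138,  0.46810818]), 'ft_torque': array([ 0.02025065, -0.04864609, -0.03123858]), 'width': 0.9979093987461135}
scene {'intrinsics': array([[489.23637079,   0.        , 278.44393754],
       [  0.        , 489.23637079, 207.7025358 ],
       [  0.        ,   0.        ,   1.        ]]), 'rvec': array([ 2.17055666, -0.48190331,  0.21897761]), 'tvec': array([-0.52158313,  0.20218896,  0.80871954])}
top {'intrinsics': array([[449.61600038,   0.        , 277.74581767],
       [  0.        , 449.61600038, 215.09870679],
       [  0.        ,   0.        ,   1.        ]]), 'rvec': array([ 2.2062567 , -2.1429952 ,  0.13325148]), 'tvec': array([-0.03338571,  0.59509585,  0.89557641])}
```

View pics/scene0.png

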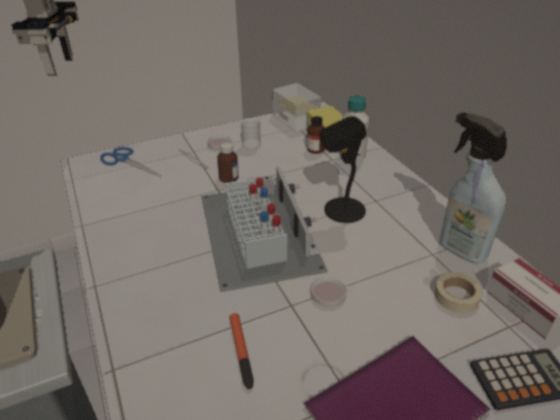

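View pics/top0.png

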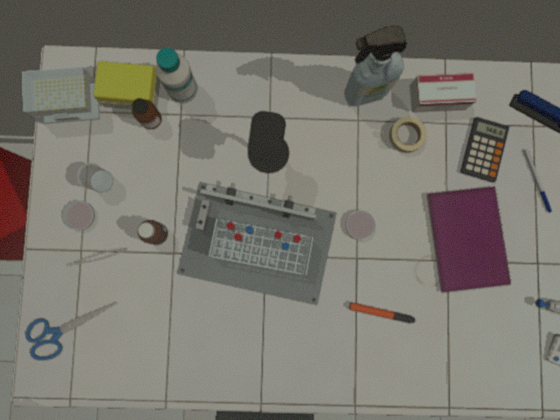

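The scene view shows the plate, with the rack in front of the rail and the bottle off the left end. In the top view the plate corners are near (203,184), (335,213), (317,302) and (180,273). The end stop is at about (203,214), the rack spans about (213–312, 220–273), and the rail runs from (203,187) to (315,212). I'll enlarge it.

Run:
```python
import cv2,numpy as np
a=cv2.imread("pics/top0.png")[170:310,170:345]; a=cv2.convertScaleAbs(a,alpha=1.8,beta=10)
cv2.imwrite("pics/top0c.png",cv2.resize(a,None,fx=4.5,fy=4.2857,interpolation=cv2.INTER_CUBIC)[:600])
a=cv2.imread("pics/scene0.png")[140:290,190:340]; a=cv2.convertScaleAbs(a,alpha=1.8,beta=10)
cv2.imwrite("pics/scene0c.png",cv2.resize(a,None,fx=4,fy=4,interpolation=cv2.INTER_CUBIC))
```

```text
(no output)
```

View pics/top0c.png

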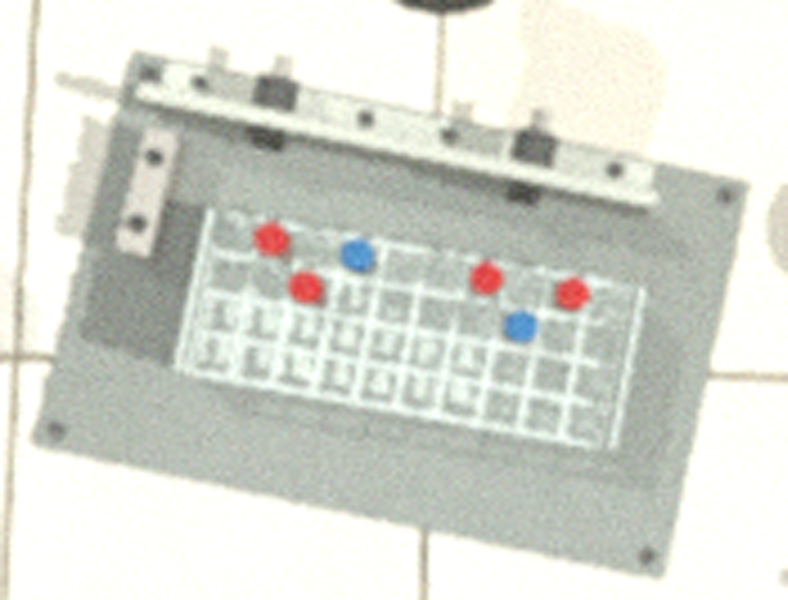

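View pics/scene0c.png

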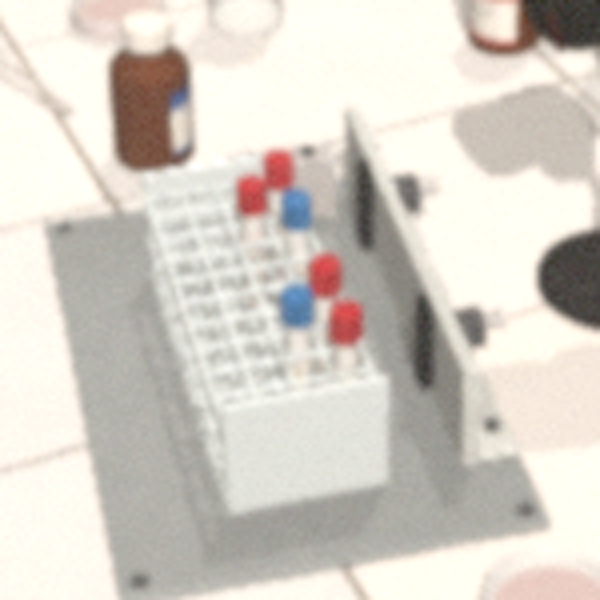

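```bash
cat > h.py <<'E'
import cv2,numpy as np
from scipy.optimize import least_squares
from bench import robot
C={n:robot.camera_params(n) for n in("scene","top")}
def proj(n,P):
    c=C[n]; return cv2.projectPoints(np.asarray(P,float).reshape(-1,3),c["rvec"],c["tvec"],c["intrinsics"],None)[0].reshape(-1,2)
def tf(p,L):
    L=np.asarray(L,float); c,s=np.cos(p[2]),np.sin(p[2])
    return np.c_[p[0]+c*L[:,0]-s*L[:,1],p[1]+s*L[:,0]+c*L[:,1],L[:,2]+(p[3] if len(p)>3 else 0)]
def fit(obs,p0):  # obs: list of (cam, local pts, pix)
    f=lambda p: np.concatenate([(proj(n,tf(p,L))-np.asarray(q)).ravel() for n,L,q in obs])
    r=least_squares(f,p0,loss='soft_l1'); return r.x,f(r.x).reshape(-1,2)
tc=lambda q:np.array(q)/[4.5,600/140]+[170,170]
sc=lambda q:np.array(q)/4+[190,140]
def todock(D,P):
    c,s=np.cos(D[2]),np.sin(D[2]); d=np.asarray(P)[...,:2]-D[:2]
    return np.stack([c*d[...,0]+s*d[...,1],-s*d[...,0]+c*d[...,1]],-1)
E
cat > m.py <<'E'
from h import *
np.set_printoptions(precision=4,suppress=True)
plate=[[.03,.136,.006],[.03,-.164,.006],[-.17,-.164,.006],[-.17,.136,.006]]
obs=[("top",plate,tc([[135,53],[750,185],[662,577],[33,443]])),
 ("scene",np.array(plate)[[1,3]],sc([[548,525],[48,228]])),
 ("scene",[[0,.118,.064],[0,-.118,.064]],sc([[347,108],[468,370]])),
 ("top",[[0,.118,.064],[0,-.118,.064]],tc([[137,98],[655,208]]))]
for o in (obs[:1],obs[1:3],obs):
    D,r=fit(o,[.6,.1,-.2,0]); print("dock",D); 
print(r)
h=.033;a=.0385;b=.0975
obs=[("top",[[a,b,h],[a,-b,h],[-a,-b,h],[-a,b,h]],tc([[210,207],[646,285],[615,450],[175,372]])),
 ("scene",[[-a,b,h],[a,-b,h],[-a,-b,h],[a,-b,-h],[-a,-b,-h]],sc([[145,175],[385,376],[222,405],[387,483],[232,513]]))]
for o in (obs[:1],obs[1:],obs):
    R,r=fit(o,[.5,.1,-.2,.039]); print("rack",R,todock(D,R[:2]),R[2]-D[2])
print(r)
print("back corners in dock",todock(D,tf(R,[[a,b,0],[a,-b,0]])))
print("bystander bottle",)
E
python3 m.py
```

```text
dock [ 0.6103  0.0244 -0.1926 -0.0088]
dock [ 0.6138  0.0289 -0.1926 -0.0056]
dock [ 0.6108  0.0243 -0.1928 -0.0021]
[[-0.2619 -1.0585]
 [ 0.2576 -0.982 ]
 [ 0.1342  0.5714]
 [-0.3598  0.0968]
 [ 1.0314  0.0511]
 [-0.8522 -1.1938]
 [-0.5288  0.524 ]
 [-1.0633  1.6636]
 [ 0.0251 -0.374 ]
 [ 0.1228 -0.0948]]
rack [ 0.5289  0.0148 -0.1558  0.0333] [-0.0785 -0.025 ] 0.036933571183275754
rack [ 0.5358  0.0299 -0.1642  0.0259] [-0.0747 -0.0089] 0.02856165280624831
rack [ 0.5291  0.0148 -0.1578  0.0398] [-0.0783 -0.025 ] 0.034954423216060265
[[-0.346  -0.4933]
 [ 0.3192 -0.2479]
 [ 0.2311  0.1202]
 [-0.4598 -0.3137]
 [-1.311  -0.9882]
 [ 0.7696 -0.126 ]
 [-0.3317  0.6524]
 [ 0.4653  0.0832]
 [-0.7975  0.7302]]
back corners in dock [[-0.0433  0.0738]
 [-0.0364 -0.1211]]
bystander bottle
```

```bash
cat >> h.py <<'E'
def tri(qt,qs):
    P=[C[n]["intrinsics"]@np.c_[cv2.Rodrigues(C[n]["rvec"])[0],C[n]["tvec"]] for n in("top","scene")]
    X=cv2.triangulatePoints(P[0],P[1],np.array(qt,float).reshape(-1,2).T,np.array(qs,float).reshape(-1,2).T); return (X[:3]/X[3]).T
E
python3 - <<'E'
from h import *
np.set_printoptions(precision=4,suppress=True)
D=[.6108,.0243,-.193]
X=tri(tc([[521,326],[573,294],[487,278],[272,239],[306,287]]),sc([[297,290],[346,308],[325,260],[278,155],[251,182]]))
print("cap tops",X, todock(D,X))
X=tri([[147,229]],[[227,148]]);print("bottle cap",X,todock(D,X))
s=robot.read_state();z=s["orientation"][:,2];print(np.arctan2(z[1],z[0]),s["position"])
w=lambda x,y:tf(D,[[x,y,0]])[0,:2]
print("front start",w(-.078-.0385-.04,-.025))
print("right end start",w(-.047,-.122-.04))
E
```

```text
cap tops [[ 0.5309 -0.0325  0.0901]
 [ 0.5459 -0.0543  0.0899]
 [ 0.5519 -0.0173  0.0905]
 [ 0.5667  0.075   0.0903]
 [ 0.5457  0.0598  0.0894]] [[-0.0675 -0.071 ]
 [-0.0486 -0.0896]
 [-0.0498 -0.0522]
 [-0.053   0.0413]
 [-0.0707  0.0223]]
bottle cap [[0.5553 0.2371 0.081 ]] [[-0.0953  0.1982]]
1.1239898299484268 [0.259  0.5407 0.2177]
front start [0.4524 0.0298]
right end start [ 0.5336 -0.1257]
```

```bash
python3 -m handwheel '[[[0.015,-0.04,0],0.03,0.093],[[0.033,-0.087,0],0.08,0.093],[[0.05,-0.134,0],0.13,0.093],[[0.067,-0.181,0],0.18,0.093],[[0.084,-0.228,0],0.22,0.093],[[0.102,-0.275,0],0.254,0.093],[[0.119,-0.322,0],0.254,0.093],[[0.136,-0.369,0],0.254,0.093],[[0.154,-0.416,-0.02],0.254,0.093],[[0.172,-0.459,-0.04],0.254,0.093],[[0.184,-0.49,-0.07],0.254,0.093],[[0.191,-0.505,-0.11],0.254,0.093],[[0.193,-0.511,-0.14],0.254,0.093],[[0.193,-0.511,-0.17],0.254,0.093],[[0.193,-0.511,-0.19],0.254,0.093],[[0.193,-0.511,-0.195],0.254,0.093],[[0.193,-0.511,-0.195],0.254,0.093]]'
python3 - <<'E'
from h import *
im=robot.get_image("scene");cv2.imwrite("pics/s1.png",cv2.resize(cv2.convertScaleAbs(im[100:320,150:400,::-1],alpha=1.8),None,fx=2.7,fy=2.7))
im=robot.get_image("top");cv2.imwrite("pics/t1.png",cv2.resize(cv2.convertScaleAbs(im[170:310,170:345,::-1],alpha=1.8),(788,600),interpolation=cv2.INTER_CUBIC))
E
```

```text
time_s: 1.8
position: [0.4513, 0.0302, 0.0229]
orientation: [[0.981, -0.002, 0.192], [-0.192, 0.0, 0.981], [-0.002, -1.0, -0.0]]
wrist_force: [-0.7, 0.2, 0.8]
width: 0.998
```

View pics/s1.png

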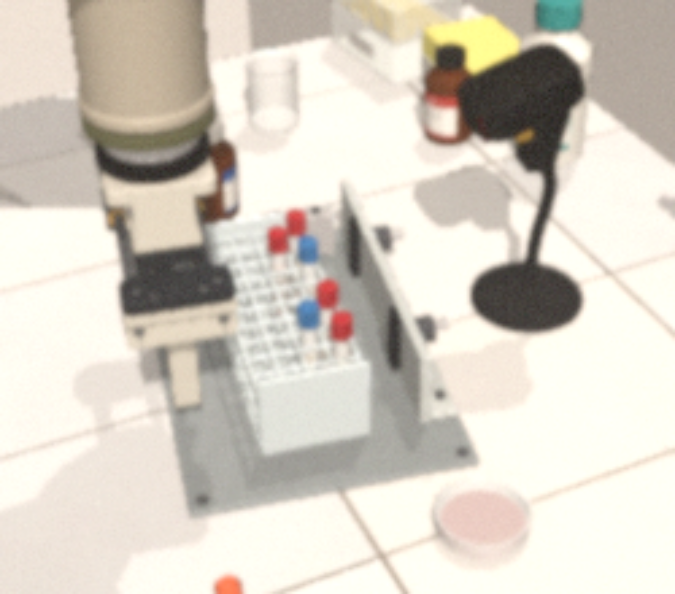

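View pics/t1.png

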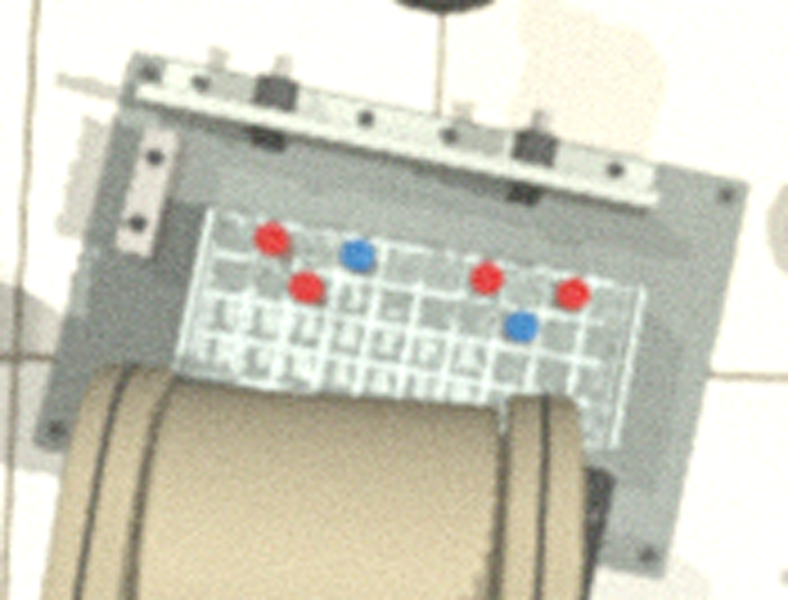

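Both fingers are in front of the rack and clear of it. Next I'll push it square towards the rail, in steps.

```bash
python3 -m handwheel '[[[0.015,-0.0029,0],0,0.093],[[0.025,-0.0048,0],0,0.093],[[0.029,-0.0057,0],0,0.093],[[0.032,-0.0063,0],0,0.093],[[0.035,-0.0068,0],0,0.093],[[0.038,-0.0074,0],0,0.093],[[0.041,-0.008,0],0,0.093],[[0.044,-0.0086,0],0,0.093],[[0.047,-0.0092,0],0,0.093],[[0.05,-0.0098,0],0,0.093],[[0.05,-0.0098,0],0,0.093]]'
python3 - <<'E'
from h import *
D=[.6108,.0243,-.193]
print(todock(D,robot.read_state()["position"]))
im=robot.get_image("top");cv2.imwrite("pics/t2.png",cv2.resize(cv2.convertScaleAbs(im[170:310,170:345,::-1],alpha=1.8),(788,600),interpolation=cv2.INTER_CUBIC))
E
```

```text
time_s: 3.0
position: [0.5029, 0.0202, 0.0238]
orientation: [[0.981, 0.001, 0.192], [-0.192, -0.0, 0.981], [0.001, -1.0, 0.0]]
wrist_force: [-0.3, -0.7, 0.3]
width: 1.001
[-0.1050669  -0.02476174]
```

View pics/t2.png

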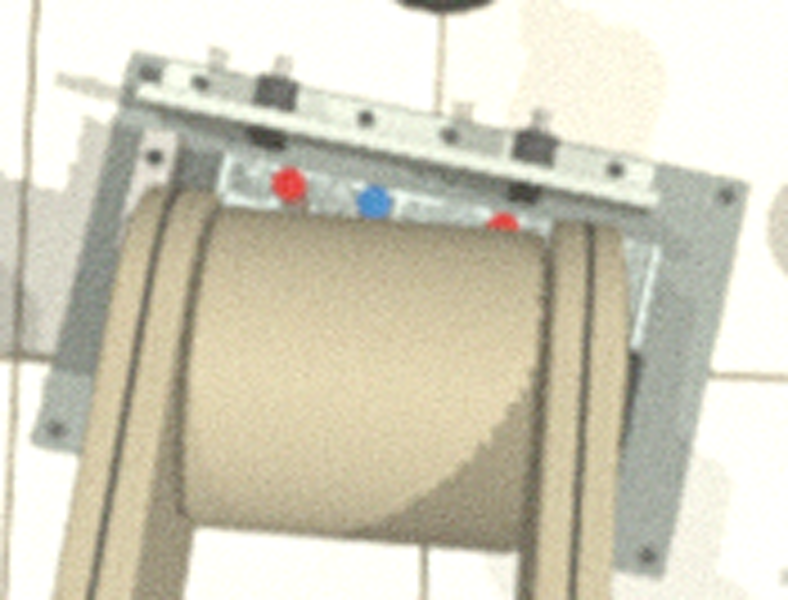

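Run:
```python
from h import *
np.set_printoptions(precision=4,suppress=True)
D=[.6108,.0243,-.193]
h=.033;a=.0385;b=.0975
D4=fit([("top",[[0,.118,.064],[0,-.118,.064]],tc([[137,98],[655,208]]))],D)[0]
print(D4)
R,r=fit([("top",[[a,b,h+.039],[a,-b,h+.039]],tc([[226,150],[658,243]]))],[.55,.05,-.19])
print(todock(D,tf(R,[[a,b,0],[a,-b,0]])),R[2]-D[2])
```

```text
[ 0.61    0.0244 -0.1906]
[[-0.0168  0.0728]
 [-0.0169 -0.1222]] -0.0004644469213876401
```

```bash
python3 -m handwheel '[[[0.002,-0.0004,0],0,0.093],[[0.004,-0.0008,0],0,0.093],[[0.006,-0.0012,0],0,0.093],[[0.0075,-0.0015,0],0,0.093],[[0.0075,-0.0015,0],0,0.093]]'
python3 -m handwheel '[[[-0.015,0.003,0.01],0,0.093],[[-0.04,0.008,0.04],-0.1,0.06],[[-0.05,0.0,0.08],-0.24,0.03],[[-0.05,-0.03,0.11],-0.38,0],[[-0.05,-0.07,0.12],-0.52,0],[[-0.04,-0.11,0.12],-0.66,0],[[-0.03,-0.145,0.12],-0.8,0],[[-0.015,-0.16,0.12],-0.94,0],[[0.0,-0.165,0.12],-1.08,0],[[0.02,-0.165,0.12],-1.22,0],[[0.02,-0.165,0.12],-1.36,0],[[0.02,-0.165,0.12],-1.5,0],[[0.02,-0.165,0.12],-1.571,0],[[0.02,-0.165,0.12],-1.571,0]]'
python3 - <<'E'
from h import *
D=[.6108,.0243,-.193]
print(todock(D,robot.read_state()["position"]),tf(D,[[-.043,-.17,0]]))
im=robot.get_image("top");cv2.imwrite("pics/t3.png",cv2.resize(cv2.convertScaleAbs(im[170:310,170:345,::-1],alpha=1.8),(788,600),interpolation=cv2.INTER_CUBIC))
im=robot.get_image("scene");cv2.imwrite("pics/s3.png",cv2.resize(cv2.convertScaleAbs(im[100:320,150:400,::-1],alpha=1.8),None,fx=2.7,fy=2.7))
E
```

```text
time_s: 3.55
position: [0.5101, 0.0188, 0.0237]
orientation: [[0.981, 0.0, 0.192], [-0.192, -0.0, 0.981], [0.0, -1.0, 0.0]]
wrist_force: [0.0, 0.1, 0.8]
width: 1.001
time_s: 4.95
position: [0.5299, -0.1463, 0.1437]
orientation: [[-0.193, 0.0, 0.981], [-0.981, -0.0, -0.193], [0.0, -1.0, 0.0]]
wrist_force: [-0.5, 0.1, -0.1]
width: 0.006
[-0.04663463 -0.18294183] [[ 0.53599168 -0.13429608  0.        ]]
```

View pics/t3.png

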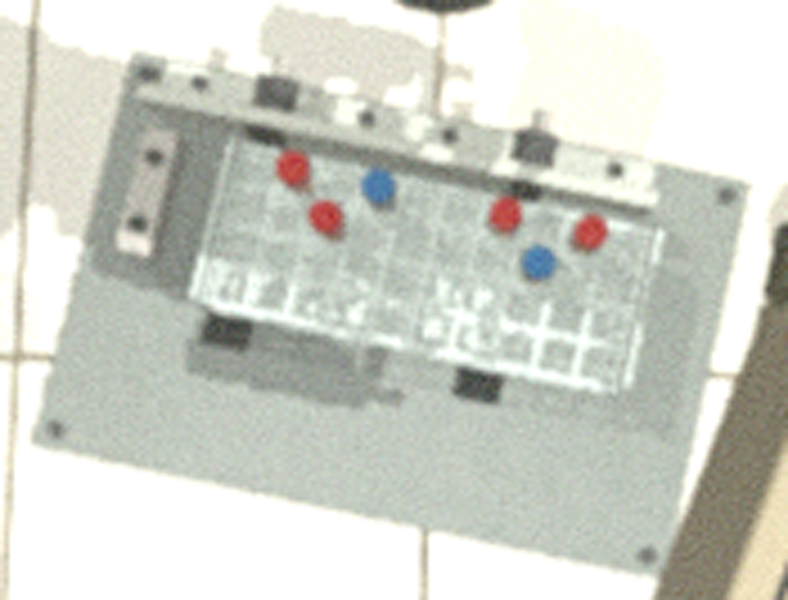

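View pics/s3.png

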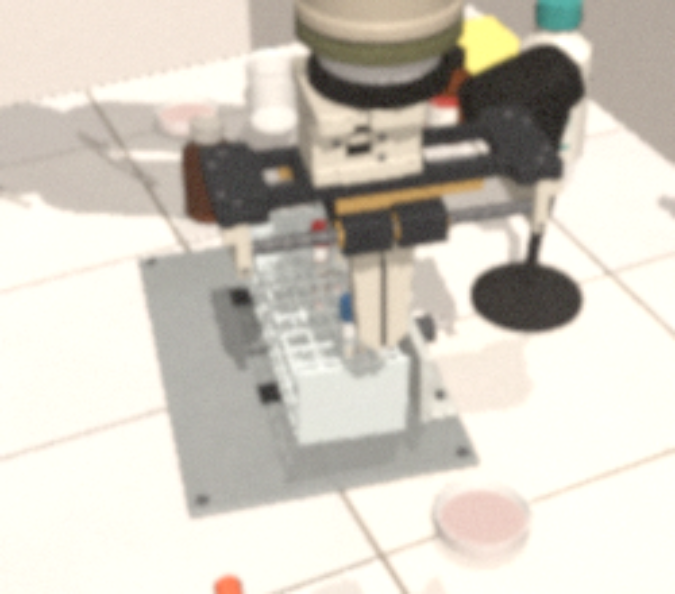

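Run:
```python
from h import *
np.set_printoptions(precision=4,suppress=True)
D=[.6108,.0243,-.193]
a=.0385;b=.0975;h=.072
R,r=fit([("top",[[a,b,h],[a,-b,h],[-a,-b,h],[-a,b,h]],tc([[236,135],[663,231],[630,389],[192,297]]))],[.55,.05,-.19])
print(r);print(todock(D,tf(R,[[a,b,0],[a,-b,0]])),R[2]-D[2],todock(D,R[:2]))
```

```text
[[-0.5693 -0.178 ]
 [ 0.8907 -0.6162]
 [-0.1311  0.7991]
 [-0.0362  0.05  ]]
[[-0.009   0.0709]
 [-0.0095 -0.1241]] -0.002343018326780605 [-0.0477 -0.0265]
```

```bash
python3 -m handwheel '[[[0.0,0.0,-0.04],0,0],[[0.0,0.0,-0.08],0,0],[[0.001,0.005,-0.105],0,0],[[0.004,0.02,-0.109],0,0],[[0.0065,0.033,-0.109],0,0],[[0.0083,0.0425,-0.109],0,0],[[0.009,0.046,-0.109],0,0],[[0.0096,0.049,-0.109],0,0],[[0.0102,0.052,-0.109],0,0],[[0.0108,0.055,-0.109],0,0],[[0.0113,0.058,-0.109],0,0],[[0.0119,0.061,-0.109],0,0],[[0.0125,0.064,-0.109],0,0],[[0.0129,0.066,-0.109],0,0],[[0.0133,0.068,-0.109],0,0],[[0.0133,0.068,-0.109],0,0]]'
python3 - <<'E'
from h import *
D=[.6108,.0243,-.193]
print(todock(D,robot.read_state()["position"]))
im=robot.get_image("top");cv2.imwrite("pics/t4.png",cv2.resize(cv2.convertScaleAbs(im[170:310,170:345,::-1],alpha=1.8),(788,600),interpolation=cv2.INTER_CUBIC))
im=robot.get_image("scene");cv2.imwrite("pics/s4.png",cv2.resize(cv2.convertScaleAbs(im[100:320,150:400,::-1],alpha=1.8),None,fx=2.7,fy=2.7))
E
```

```text
time_s: 6.65
position: [0.543, -0.0778, 0.0346]
orientation: [[-0.192, -0.0, 0.981], [-0.981, 0.0, -0.192], [-0.0, -1.0, -0.0]]
wrist_force: [-1.2, 0.7, -0.3]
width: 0.006
[-0.04691202 -0.11319655]
```

View pics/t4.png

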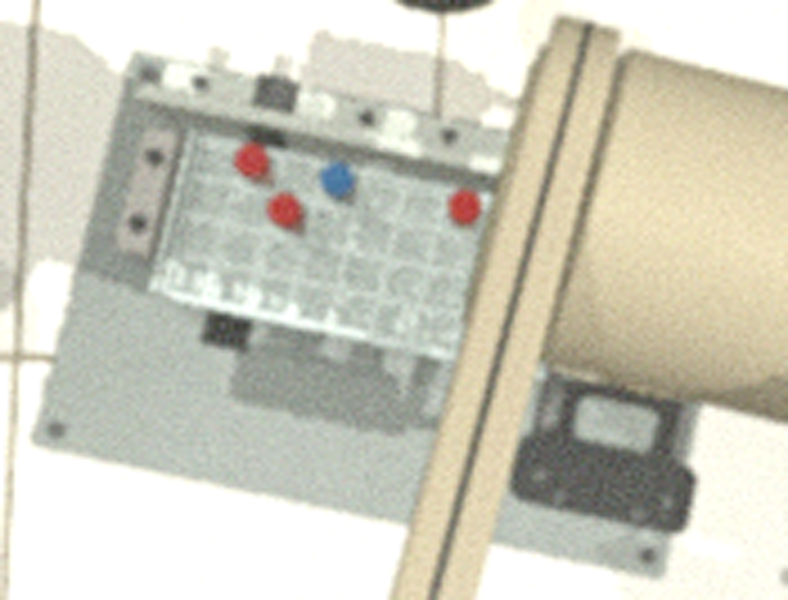

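View pics/s4.png

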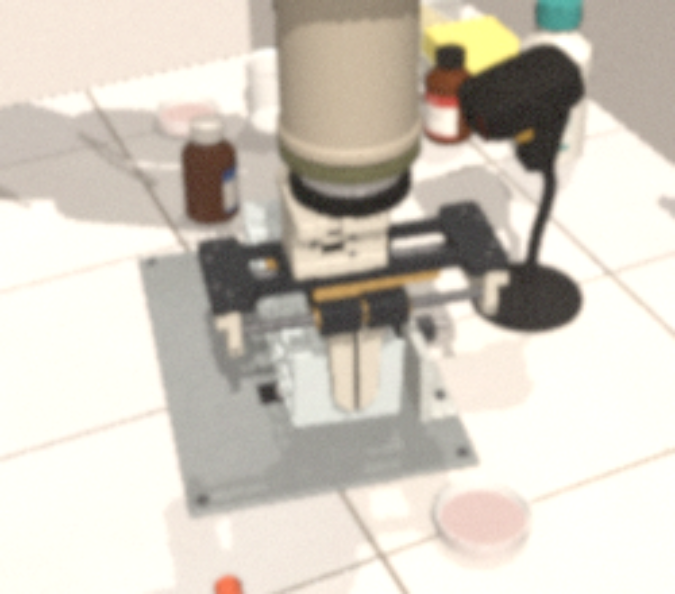

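```bash
python3 -m handwheel '[[[0.0002,0.001,0],0,0],[[0.0004,0.002,0],0,0],[[0.0004,0.002,0],0,0]]' ; python3 -m handwheel '[[[0.0002,0.001,0],0,0],[[0.0002,0.001,0],0,0]]'
```

```text
time_s: 7.05
position: [0.5434, -0.0761, 0.0345]
orientation: [[-0.192, -0.0, 0.981], [-0.981, 0.0, -0.192], [-0.0, -1.0, -0.0]]
wrist_force: [0.0, -0.2, -0.4]
width: 0.004
time_s: 7.25
position: [0.5436, -0.0751, 0.0346]
orientation: [[-0.192, -0.0, 0.981], [-0.981, 0.0, -0.192], [-0.0, -1.0, -0.0]]
wrist_force: [-0.3, -1.4, -0.3]
width: 0.006
```

```bash
for i in 1; do python3 -m handwheel '[[[0.0002,0.001,0],0,0],[[0.0002,0.001,0],0,0]]' | grep -E 'pos|force'; done; python3 -m handwheel '[[[0.0002,0.001,0],0,0],[[0.0002,0.001,0],0,0]]' | grep -E 'pos|force'
```

```text
position: [0.5438, -0.0741, 0.0346]
wrist_force: [-0.5, -1.1, -0.9]
position: [0.5441, -0.0731, 0.0347]
wrist_force: [0.3, -0.4, -1.0]
```

Run:
```python
from h import *
im=robot.get_image("top");cv2.imwrite("pics/t5.png",cv2.resize(cv2.convertScaleAbs(im[180:255,180:280,::-1],alpha=1.8),(800,600),interpolation=cv2.INTER_CUBIC))
print(todock([.6108,.0243,-.193],robot.read_state()["position"]))
```

```text
[-0.04680059 -0.10833686]
```

View pics/t5.png

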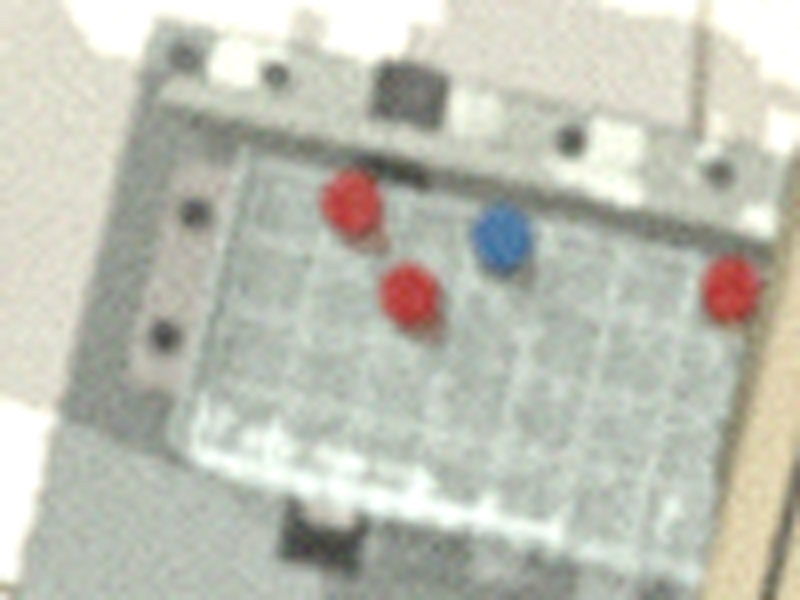

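```bash
cat >> h.py <<'E'
def onplane(n,q,z):
    c=C[n];R=cv2.Rodrigues(c["rvec"])[0];o=-R.T@c["tvec"]
    d=(R.T@np.linalg.inv(c["intrinsics"])@np.c_[np.asarray(q,float).reshape(-1,2),np.ones(len(np.asarray(q).reshape(-1,2)))].T).T
    return o+d*((z-o[2])/d[:,2])[:,None]
E
python3 - <<'E'
from h import *
D=[.6108,.0243,-.193]
f=lambda q:np.array(q)/8+180
print(todock(D,onplane("top",f([[237,150],[168,455]]),.072)))
print("stop top corners",todock(D,onplane("top",f([[235,157],[183,160],[132,385]]),.046)))
E
```

```text
[[-0.00937515  0.09560371]
 [-0.08629801  0.09433121]]
stop top corners [[-0.00838537  0.09989837]
 [-0.01205443  0.11256034]
 [-0.07055086  0.11152913]]
```

```bash
python3 -m handwheel '[[[0.0002,0.001,0],0,0],[[0.0002,0.001,0],0,0]]' | grep -E 'pos|force'; python3 -m handwheel '[[[0.0001,0.0005,0],0,0],[[0.0001,0.0005,0],0,0]]' | grep -E 'pos|force'
```

```text
position: [0.5443, -0.0721, 0.0347]
wrist_force: [0.3, -1.1, -1.0]
position: [0.5444, -0.0716, 0.0346]
wrist_force: [-0.6, -0.8, -0.4]
```

```bash
python3 -m handwheel '[[[0.0001,0.0005,0],0,0],[[0.0001,0.0005,0],0,0]]' | grep -E 'pos|force'
```

```text
position: [0.5444, -0.0712, 0.0346]
wrist_force: [0.9, -1.1, -0.3]
```

```bash
python3 -m handwheel '[[[0.0001,0.0005,0],0,0],[[0.0001,0.0005,0],0,0]]' | grep -E 'pos|force'
```

```text
position: [0.5446, -0.0707, 0.0346]
wrist_force: [0.3, -0.8, -0.5]
```

```bash
python3 -m handwheel '[[[0.0001,0.0005,0],0,0],[[0.0001,0.0005,0],0,0]]' | grep -E 'pos|force'
```

```text
position: [0.5447, -0.0701, 0.0347]
wrist_force: [0.9, -0.5, 0.6]
```

```bash
python3 -m handwheel '[[[0.0001,0.0005,0],0,0],[[0.0001,0.0005,0],0,0]]' | grep -E 'pos|force'
```

```text
position: [0.5447, -0.0699, 0.0347]
wrist_force: [-0.9, -4.1, -0.2]
```

```bash
python3 -m handwheel '[[[0.0001,0.0005,0],0,0],[[0.0001,0.0005,0],0,0]]' | grep -E 'pos|force'
```

```text
position: [0.5448, -0.07, 0.0347]
wrist_force: [-0.5, -5.8, -0.3]
```

```bash
python3 -m handwheel '[[[0.0001,0.0004,0],0,0],[[0.0001,0.0004,0],0,0],[[0.0001,0.0004,0],0,0]]' | grep -E 'pos|force'
python3 -m handwheel '[[[-0.0004,-0.002,0],0,0],[[-0.002,-0.01,0],0,0],[[-0.006,-0.03,0.01],0,0],[[-0.01,-0.045,0.05],0.1,0],[[-0.02,-0.045,0.09],0.24,0],[[-0.04,-0.035,0.11],0.38,0],[[-0.06,-0.015,0.11],0.52,0],[[-0.075,0.01,0.11],0.66,0],[[-0.08,0.04,0.11],0.8,0],[[-0.08,0.057,0.11],0.94,0],[[-0.08,0.0595,0.11],1.08,0],[[-0.08,0.0595,0.11],1.22,0],[[-0.08,0.0595,0.11],1.36,0],[[-0.08,0.0595,0.11],1.5,0],[[-0.08,0.0595,0.11],1.571,0],[[-0.08,0.0595,0.11],1.571,0]]'
python3 - <<'E'
from h import *
D=[.6108,.0243,-.193]
print(todock(D,robot.read_state()["position"]))
im=robot.get_image("top");cv2.imwrite("pics/t6.png",cv2.resize(cv2.convertScaleAbs(im[170:310,170:345,::-1],alpha=1.8),(788,600),interpolation=cv2.INTER_CUBIC))
im=robot.get_image("scene");cv2.imwrite("pics/s6.png",cv2.resize(cv2.convertScaleAbs(im[100:320,150:400,::-1],alpha=1.8),None,fx=2.7,fy=2.7))
E
```

```text
position: [0.5449, -0.07, 0.0348]
wrist_force: [-0.7, -7.9, 0.6]
time_s: 11.0
position: [0.4649, -0.0093, 0.1447]
orientation: [[0.982, 0.0, 0.19], [-0.19, 0.0, 0.982], [-0.0, -1.0, 0.0]]
wrist_force: [-0.4, 0.2, -0.6]
width: 0.005
[-0.13676694 -0.06097082]
```

View pics/t6.png

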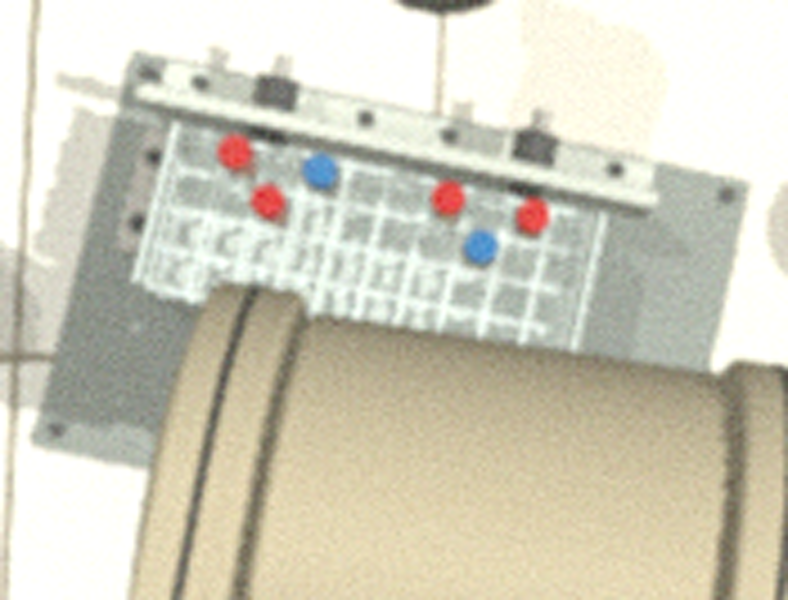

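View pics/s6.png

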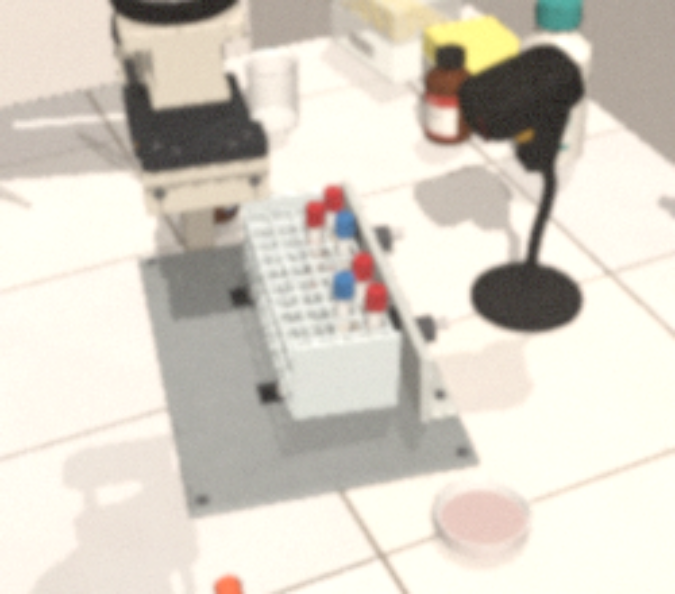

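The rack is up against the stop and still uncaught. I'll check its pose, then go down in front of the right shoe.

```bash
python3 - <<'E'
from h import *
np.set_printoptions(precision=4,suppress=True)
D=[.6108,.0243,-.193]
a=.0385;b=.0975;h=.072
R,r=fit([("top",[[a,b,h],[a,-b,h],[-a,b,h]],tc([[177,122],[607,212],[137,282]]))],[.55,.05,-.19])
print(todock(D,tf(R,[[a,b,0],[a,-b,0]])),R[2]-D[2])
E
python3 -m handwheel '[[[0,0,-0.04],0,0],[[0,0,-0.08],0,0],[[0,0,-0.11],0,0],[[0.005,0,-0.122],0,0],[[0.012,-0.0018,-0.122],0,0],[[0.02,-0.0034,-0.122],0,0],[[0.028,-0.0049,-0.122],0,0],[[0.034,-0.006,-0.122],0,0],[[0.034,-0.006,-0.122],0,0]]'
python3 -c "
from h import *
print(todock([.6108,.0243,-.193],robot.read_state()['position']))"
```

```text
[[-0.0083  0.0968]
 [-0.0076 -0.0982]] 0.0038075954606608398
time_s: 12.0
position: [0.5007, -0.0157, 0.0238]
orientation: [[0.981, 0.002, 0.192], [-0.192, -0.0, 0.981], [0.002, -1.0, 0.0]]
wrist_force: [-0.1, -0.2, -0.5]
width: 0.003
[-0.10036102 -0.06032166]
```

```bash
python3 -m handwheel '[[[0.001,-0.0002,0],0,0],[[0.002,-0.0004,0],0,0],[[0.003,-0.0006,0],0,0],[[0.004,-0.0008,0],0,0],[[0.004,-0.0008,0],0,0]]' | grep -E 'pos|force'; python3 -m handwheel '[[[0.001,-0.0002,0],0,0],[[0.002,-0.0004,0],0,0],[[0.002,-0.0004,0],0,0]]' | grep -E 'pos|force'; python3 -m handwheel '[[[0.001,-0.0002,0],0,0],[[0.001,-0.0002,0],0,0]]' | grep -E 'pos|force'
```

```text
position: [0.503, -0.0161, 0.0227]
wrist_force: [0.0, 0.4, -0.3]
position: [0.5049, -0.0165, 0.0226]
wrist_force: [-0.1, 0.8, -0.4]
position: [0.5057, -0.0168, 0.0225]
wrist_force: [-1.6, -0.5, 0.6]
```

```bash
python3 -m handwheel '[[[0.001,-0.0002,0],0,0],[[0.001,-0.0002,0],0,0]]' | grep -E 'pos|force'; python3 -m handwheel '[[[0.001,-0.0002,0],0,0],[[0.001,-0.0002,0],0,0]]' | grep -E 'pos|force'; python3 -m handwheel '[[[0.001,-0.0002,0],0,0],[[0.001,-0.0002,0],0,0]]' | grep -E 'pos|force'
```

```text
position: [0.5067, -0.0169, 0.0225]
wrist_force: [-1.9, -1.0, 0.5]
position: [0.5071, -0.017, 0.0221]
wrist_force: [-4.3, -0.2, -1.8]
position: [0.508, -0.0171, 0.022]
wrist_force: [-5.4, -0.7, -1.8]
```

```bash
python3 -m handwheel '[[[0.001,-0.0002,0],0,0],[[0.001,-0.0002,0],0,0]]' | grep -E 'pos|force'; python3 -m handwheel '[[[0.001,-0.0002,0],0,0],[[0.001,-0.0002,0],0,0]]' | grep -E 'pos|force'; python3 -m handwheel '[[[0.001,-0.0002,0],0,0],[[0.001,-0.0002,0],0,0]]' | grep -E 'pos|force'
```

```text
position: [0.5085, -0.0173, 0.0217]
wrist_force: [-5.3, -0.7, -1.5]
position: [0.5089, -0.0176, 0.0214]
wrist_force: [-6.5, -1.5, -2.7]
position: [0.5094, -0.0178, 0.0211]
wrist_force: [-8.5, -1.5, -2.8]
```

```bash
python3 -m handwheel '[[[0.001,-0.0002,0],0,0],[[0.001,-0.0002,0],0,0]]' | grep -E 'pos|force'; python3 -m handwheel '[[[0.001,-0.0002,0],0,0],[[0.001,-0.0002,0],0,0]]' | grep -E 'pos|force'
```

```text
position: [0.5099, -0.018, 0.0208]
wrist_force: [-8.9, -1.1, -3.3]
position: [0.5105, -0.0183, 0.0206]
wrist_force: [-11.4, -1.6, -2.6]
```

```bash
python3 -m handwheel '[[[0.001,-0.0002,0],0,0],[[0.001,-0.0002,0],0,0]]' | grep -E 'pos|force'
```

```text
position: [0.5111, -0.0187, 0.0204]
wrist_force: [-12.5, -4.2, -2.6]
```

Run:
```python
from h import *
print(todock([.6108,.0243,-.193],robot.read_state()["position"]))
im=robot.get_image("top");cv2.imwrite("pics/t7.png",cv2.resize(cv2.convertScaleAbs(im[170:310,170:345,::-1],alpha=1.8),(788,600),interpolation=cv2.INTER_CUBIC))
im=robot.get_image("scene");cv2.imwrite("pics/s7.png",cv2.resize(cv2.convertScaleAbs(im[150:270,210:330,::-1],alpha=1.8),None,fx=5,fy=5,interpolation=cv2.INTER_CUBIC))
```

```text
[-0.08965686 -0.06129971]
```

View pics/t7.png

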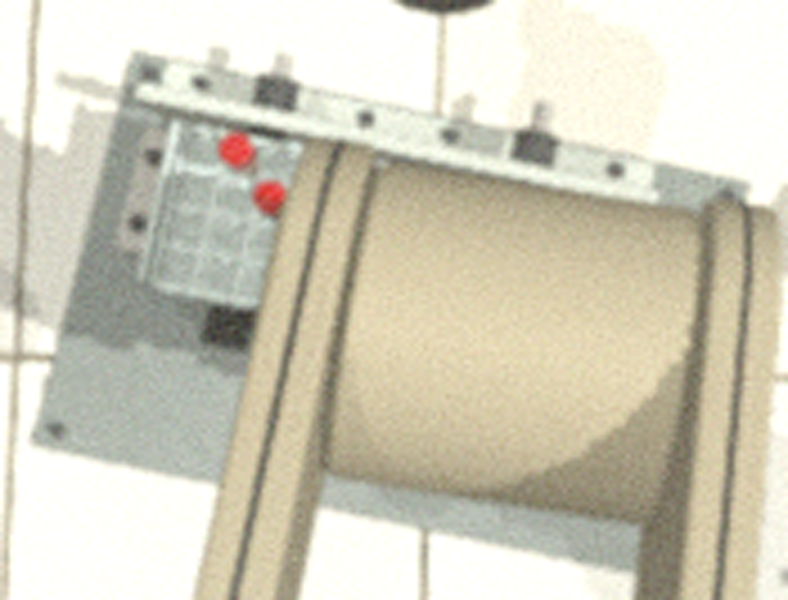

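View pics/s7.png

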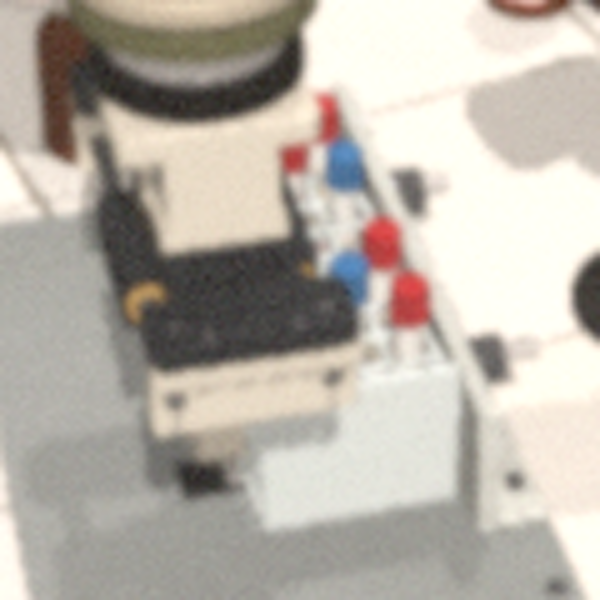

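```bash
python3 -m handwheel '[[[0.0007,0.0001,0],0,0],[[0.0007,0.0001,0],0,0]]' | grep -E 'pos|force'
```

```text
position: [0.5113, -0.0188, 0.0203]
wrist_force: [-14.9, -4.7, 0.3]
```

```bash
python3 -m handwheel '[[[0.0005,0,0],0,0],[[0.0005,0,0],0,0]]' | grep -E 'pos|force'
```

```text
position: [0.5116, -0.019, 0.0203]
wrist_force: [-15.7, -4.6, -0.3]
```

```bash
python3 -m handwheel '[[[-0.003,0.0006,0],0,0],[[-0.003,0.0006,0],0,0]]' | grep -E 'pos|force'; python3 -m handwheel '[[[-0.002,0.0004,0],0,0],[[-0.002,0.0004,0],0,0]]' | grep -E 'pos|force'; python3 -m handwheel '[[[-0.002,0.0004,0],0,0],[[-0.015,0.003,0],0,0],[[-0.04,0.008,0.01],0,0],[[-0.08,0.016,0.02],0,0],[[-0.11,0.02,0.04],0,0],[[-0.11,0.02,0.05],0,0]]' | grep -E 'pos|force'
python3 - <<'E'
from h import *
im=robot.get_image("top");cv2.imwrite("pics/t8.png",cv2.resize(cv2.convertScaleAbs(im[170:310,170:345,::-1],alpha=1.8),(788,600),interpolation=cv2.INTER_CUBIC))
im=robot.get_image("scene");cv2.imwrite("pics/s8.png",cv2.resize(cv2.convertScaleAbs(im[150:270,210:330,::-1],alpha=1.8),None,fx=5,fy=5,interpolation=cv2.INTER_CUBIC))
E
```

```text
position: [0.5098, -0.0178, 0.0207]
wrist_force: [-10.1, -2.3, -2.3]
position: [0.509, -0.0172, 0.0213]
wrist_force: [-6.9, -1.0, -2.5]
position: [0.3998, 0.0032, 0.0739]
wrist_force: [0.9, -1.3, -0.2]
```

View pics/t8.png

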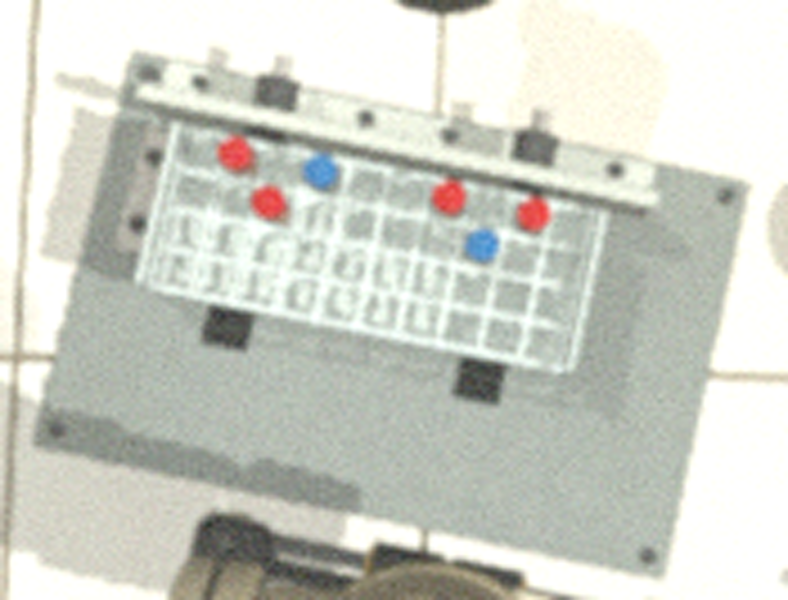

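View pics/s8.png

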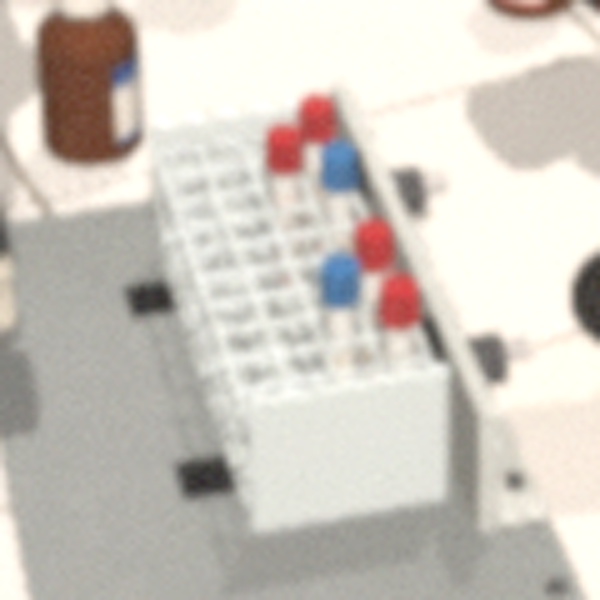

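Run:
```python
from h import *
np.set_printoptions(precision=4,suppress=True)
D=[.6108,.0243,-.193]
f=lambda q:np.array(q)/5+[210,150]
print("s7,s8 back right top",todock(D,onplane("scene",f([[462,365],[447,368]]),.072)))
print("s7,s8 back right bottom",todock(D,onplane("scene",f([[459,492],[445,497]]),.006)))
print("s rail end top",todock(D,onplane("scene",f([[483,422]]),.064)))
print("t8 corners",todock(D,onplane("top",tc([[178,122],[606,212],[570,372],[137,282]]),.072)))
a=cv2.imread("pics/s7.png");b=cv2.imread("pics/s8.png")
cv2.imwrite("pics/cmp.png",np.hstack([cv2.resize(a[300:560,220:520],(400,347)),cv2.resize(b[300:560,220:520],(400,347))]))
```

```text
s7,s8 back right top [[-0.0009 -0.097 ]
 [-0.0068 -0.0973]]
s7,s8 back right bottom [[-0.0002 -0.0933]
 [-0.0062 -0.0948]]
s rail end top [[ 0.0003 -0.1213]]
t8 corners [[-0.0089  0.0959]
 [-0.008  -0.0964]
 [-0.0831 -0.0968]
 [-0.0845  0.0959]]
```

View pics/cmp.png

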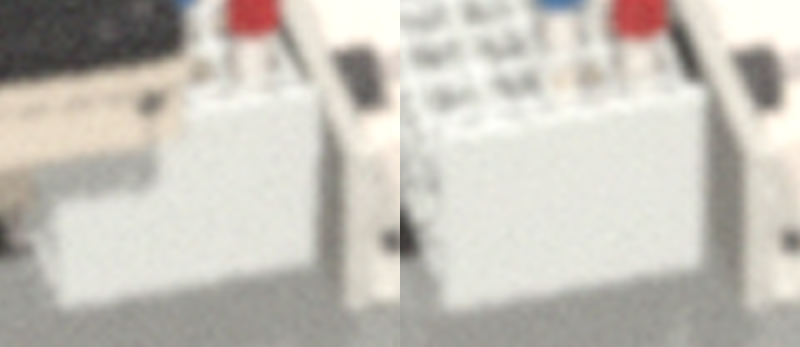

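On release the right end came back to about -6 mm, so it isn't caught. While I pushed, the right corner touched the rail (about -1 mm) with the left at about -8 mm, so the rack was too crooked at the catch. Next I'll use both open fingers, in line with the two shoes, to bring it in square to about -4 mm. Then I'll turn slightly to catch the right end.

```bash
python3 -m handwheel '[[[0.0,0.015,0],0,0.093],[[0.02,0.035,0],0,0.093],[[0.05,0.046,-0.02],0,0.093],[[0.07,0.046,-0.04],0,0.093],[[0.083,0.046,-0.05],0,0.093],[[0.083,0.046,-0.05],0,0.093],[[0.083,0.046,-0.05],0,0.093]]'
python3 - <<'E'
from h import *
s=robot.read_state();z=s["orientation"][:,2]
print(todock([.6108,.0243,-.193],s['position']),np.arctan2(z[1],z[0])-np.pi/2+.193)
E
```

```text
time_s: 17.1
position: [0.4842, 0.0485, 0.022]
orientation: [[0.981, -0.001, 0.192], [-0.192, 0.0, 0.981], [-0.001, -1.0, -0.0]]
wrist_force: [-0.1, 0.2, 0.9]
width: 0.562
[-0.12887555 -0.00048565] -5.813385165753804e-06
```

```bash
python3 -m handwheel '[[[0,0,0],0,0.093],[[0,0,0],0,0.093],[[0.005,-0.001,0],0,0.093],[[0.015,-0.003,0],0,0.093],[[0.022,-0.0043,0],0,0.093],[[0.027,-0.0053,0],0,0.093],[[0.029,-0.0057,0],0,0.093],[[0.029,-0.0057,0],0,0.093]]' | grep -vE ori
python3 -m handwheel '[[[0.001,-0.0002,0],0,0.093],[[0.002,-0.0004,0],0,0.093],[[0.003,-0.0006,0],0,0.093],[[0.003,-0.0006,0],0,0.093]]' | grep -E 'pos|force'
python3 -m handwheel '[[[0.001,-0.0002,0],0,0.093],[[0.002,-0.0004,0],0,0.093],[[0.002,-0.0004,0],0,0.093]]' | grep -E 'pos|force'
```

```text
time_s: 17.9
position: [0.5134, 0.0428, 0.0225]
wrist_force: [1.1, 0.4, -0.0]
width: 1.0
position: [0.5162, 0.0423, 0.0227]
wrist_force: [-0.9, -0.3, -0.2]
position: [0.5182, 0.0419, 0.0226]
wrist_force: [1.1, -0.4, 0.4]
```

```bash
python3 -m handwheel '[[[0.001,-0.0002,0],0,0.093],[[0.001,-0.0002,0],0,0.093]]' | grep -E 'pos|force'; python3 -m handwheel '[[[0.001,-0.0002,0],0,0.093],[[0.001,-0.0002,0],0,0.093]]' | grep -E 'pos|force'; python3 -m handwheel '[[[0.001,-0.0002,0],0,0.093],[[0.001,-0.0002,0],0,0.093]]' | grep -E 'pos|force'
```

```text
position: [0.519, 0.0418, 0.0226]
wrist_force: [-1.6, 0.4, 0.7]
position: [0.5196, 0.0417, 0.0224]
wrist_force: [-3.6, 1.9, 2.3]
position: [0.5198, 0.0417, 0.0222]
wrist_force: [-7.5, 2.6, 5.1]
```

```bash
python3 -m handwheel '[[[0.001,-0.0002,0],0,0.093],[[0.001,-0.0002,0],0,0.093]]' | grep -E 'pos|force'; python3 -m handwheel '[[[0.0005,-0.0001,0],0.01,0.093],[[0.0005,-0.0001,0],0.01,0.093]]' | grep -E 'pos|ori|force'
```

```text
position: [0.5203, 0.0416, 0.0221]
wrist_force: [-9.7, 3.0, 7.2]
position: [0.5205, 0.041, 0.0219]
orientation: [[0.983, -0.004, 0.182], [-0.182, -0.0, 0.983], [-0.004, -1.0, -0.001]]
wrist_force: [-9.8, 1.3, 5.1]
```

```bash
python3 -m handwheel '[[[0.0005,-0.0001,0],0.01,0.093],[[0.0005,-0.0001,0],0.01,0.093]]' | grep -E 'pos|ori|force'
```

```text
position: [0.5207, 0.0406, 0.0218]
orientation: [[0.985, -0.005, 0.172], [-0.172, -0.0, 0.985], [-0.005, -1.0, -0.001]]
wrist_force: [-10.1, -0.3, 5.4]
```

```bash
python3 -m handwheel '[[[0.0005,-0.0001,0],0.01,0.093],[[0.0005,-0.0001,0],0.01,0.093]]' | grep -E 'pos|force'; python3 -m handwheel '[[[0.0005,-0.0001,0],0,0.093],[[0.0005,-0.0001,0],0,0.093]]' | grep -E 'pos|force'
```

```text
position: [0.5208, 0.0403, 0.0216]
wrist_force: [-12.8, -1.3, 6.1]
position: [0.5211, 0.0402, 0.0216]
wrist_force: [-13.3, -1.8, 7.6]
```

```bash
python3 -m handwheel '[[[0.0005,-0.0001,0],0,0.093],[[0.0005,-0.0001,0],0,0.093]]' | grep -E 'pos|force'
```

```text
position: [0.5212, 0.0402, 0.0215]
wrist_force: [-15.0, 0.1, 8.2]
```

```bash
python3 -m handwheel '[[[0,0,0.001],0,0.093],[[0,0,0.001],0,0.093]]' | grep -E 'pos|force'; python3 -m handwheel '[[[0,0,0.001],0.01,0.093],[[0,0,0.001],0.01,0.093]]' | grep -E 'pos|force'
python3 - <<'E'
from h import *
print(robot.read_state()["ft_torque"])
im=robot.get_image("scene");cv2.imwrite("pics/s9.png",cv2.resize(cv2.convertScaleAbs(im[150:270,210:330,::-1],alpha=1.8),None,fx=5,fy=5,interpolation=cv2.INTER_CUBIC))
E
```

```text
position: [0.5212, 0.0402, 0.0219]
wrist_force: [-11.7, -1.8, 1.8]
position: [0.5207, 0.0402, 0.0224]
wrist_force: [-11.0, -1.9, -1.5]
[-0.12141404  1.6859979  -0.62553515]
```

View pics/s9.png

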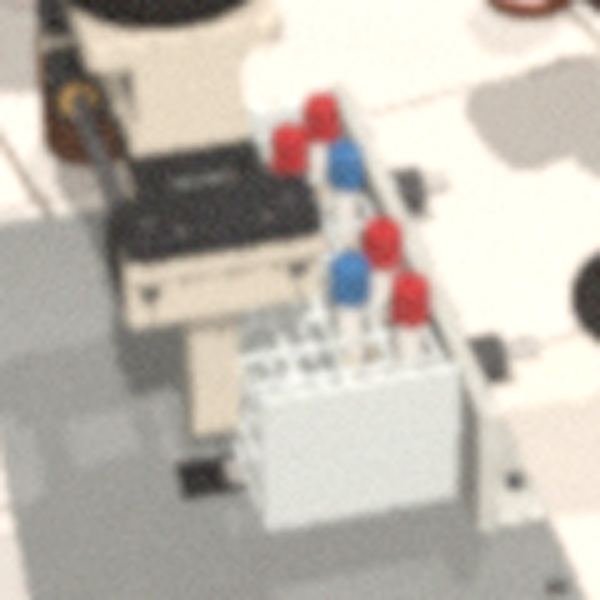

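Run:
```python
from h import *
im=robot.get_image("scene")
cv2.imwrite("pics/s9z.png",cv2.resize(cv2.convertScaleAbs(im[225:262,235:285,::-1],alpha=1.8),(800,592),interpolation=cv2.INTER_CUBIC))
print(todock([.6108,.0243,-.193],robot.read_state()['position']))
f=lambda q:np.array(q)/5+[210,150]
print(todock([.6108,.0243,-.193],onplane("scene",f([[460,362]]),.072)),todock([.6108,.0243,-.193],onplane("scene",f([[457,494]]),.006)))
```

```text
[-0.09141379 -0.00171893]
[[-0.00115859 -0.09510578]] [[-0.001252   -0.09427249]]
```

View pics/s9z.png

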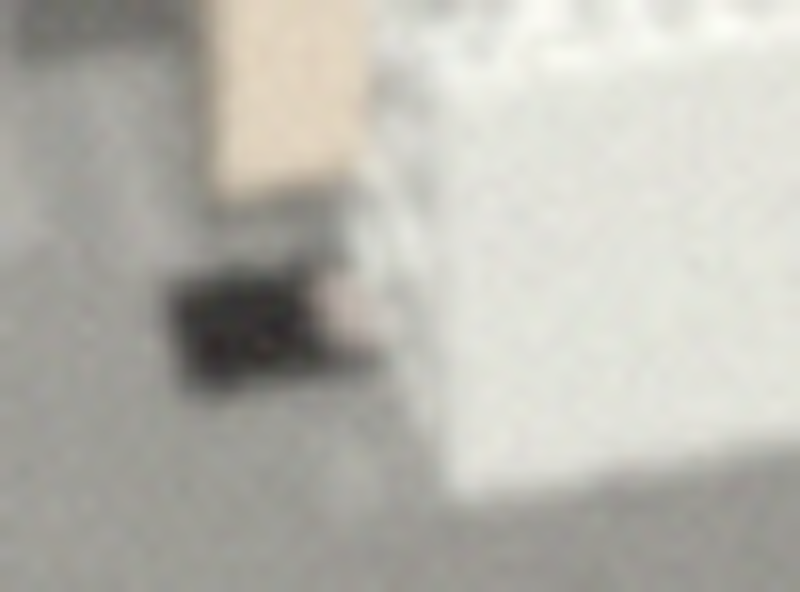

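The pinkish tongue at (345,305) in the enlarged crop is the right catch, sprung up in front of the rack. I'll take the load off the right finger and bring the left side in by turning.

```bash
python3 -m handwheel '[[[0,0,0],-0.01,0.093],[[0,0,0],-0.02,0.093],[[0,0,0],-0.02,0.093]]' | grep -E 'pos|force'; python3 -m handwheel '[[[0,0,0],-0.01,0.093],[[0,0,0],-0.02,0.093],[[0,0,0],-0.02,0.093]]' | grep -E 'pos|force'
python3 -c "
from h import *
print(robot.read_state()['ft_torque'])"
```

```text
position: [0.5209, 0.0409, 0.0224]
wrist_force: [-9.7, 2.1, -1.4]
position: [0.5209, 0.0414, 0.0224]
wrist_force: [-10.7, 4.1, -1.4]
[0.6898493  1.63852979 0.1506934 ]
```

```bash
python3 -m handwheel '[[[0,0,0],-0.01,0.093],[[0,0,0],-0.02,0.093],[[0,0,0],-0.02,0.093]]' | grep -E 'pos|force'; python3 -m handwheel '[[[0.0002,0,0],-0.01,0.093],[[0.0005,-0.0001,0],-0.02,0.093],[[0.0005,-0.0001,0],-0.02,0.093]]' | grep -E 'pos|force'
python3 -c "
from h import *
s=robot.read_state();z=s['orientation'][:,2]
print(s['ft_torque'],todock([.6108,.0243,-.193],s['position']),np.arctan2(z[1],z[0])-np.pi/2+.193)"
```

```text
position: [0.5211, 0.0414, 0.0225]
wrist_force: [-9.1, 4.7, -2.7]
position: [0.5213, 0.0415, 0.0223]
wrist_force: [-9.6, 5.4, -1.0]
[0.79194321 1.69401197 0.70195712] [-0.09116319 -0.00030882] -0.03903072171287786
```

```bash
python3 -m handwheel '[[[0.0005,0.0003,0],-0.005,0.093],[[0.0005,0.0003,0],-0.01,0.093],[[0.0005,0.0003,0],-0.01,0.093]]' | grep -E 'pos|force'
python3 - <<'E'
from h import *
im=robot.get_image("scene");cv2.imwrite("pics/s10.png",cv2.resize(cv2.convertScaleAbs(im[150:270,210:330,::-1],alpha=1.8),None,fx=5,fy=5,interpolation=cv2.INTER_CUBIC))
im=robot.get_image("top");cv2.imwrite("pics/t10.png",cv2.resize(cv2.convertScaleAbs(im[170:310,170:345,::-1],alpha=1.8),(788,600),interpolation=cv2.INTER_CUBIC))
E
```

```text
position: [0.5212, 0.0418, 0.0222]
wrist_force: [-13.7, 5.5, 0.4]
```

View pics/s10.png

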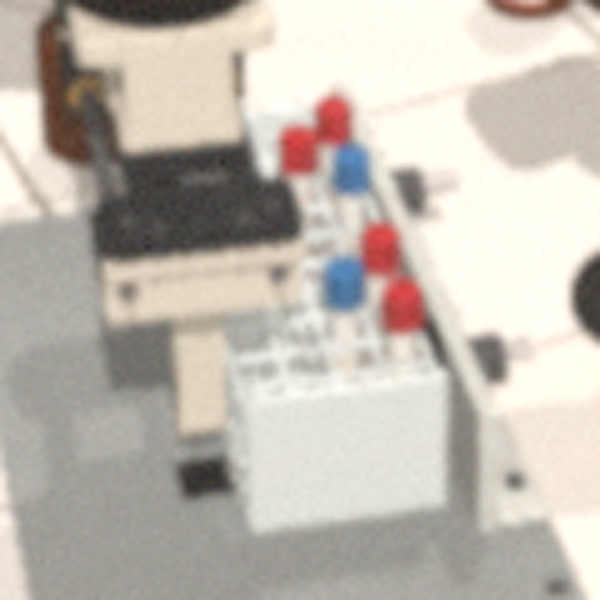

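View pics/t10.png

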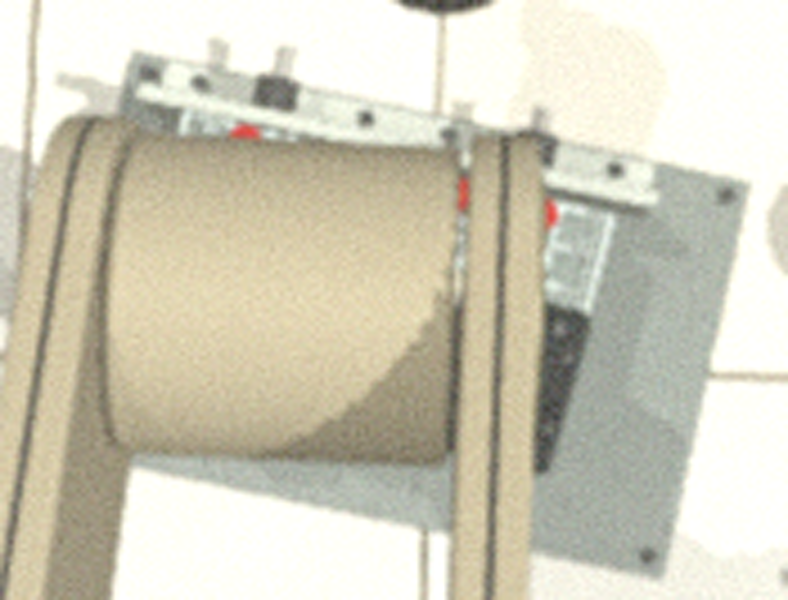

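The right end isn't caught. It moved back to about -6 mm when unloaded, so what I saw was only the tongue partly uncovered. I'll release, look at the left end, seat the rack against the stop again, and catch the right end first with a push nearer the middle.

```bash
python3 -m handwheel '[[[-0.004,0.0008,0],0,0.093],[[-0.02,0.004,0],0.02,0.093],[[-0.055,0.01,0.01],0.03,0.06],[[-0.08,0.0,0.05],0.0,0.03],[[-0.09,-0.04,0.09],-0.1,0],[[-0.09,-0.085,0.118],-0.24,0],[[-0.08,-0.13,0.118],-0.38,0]]' | grep -E 'pos|force'
python3 - <<'E'
from h import *
im=robot.get_image("scene");cv2.imwrite("pics/s11.png",cv2.resize(cv2.convertScaleAbs(im[150:270,210:330,::-1],alpha=1.8),None,fx=5,fy=5,interpolation=cv2.INTER_CUBIC))
im=robot.get_image("top");cv2.imwrite("pics/t11.png",cv2.resize(cv2.convertScaleAbs(im[170:310,170:345,::-1],alpha=1.8),(788,600),interpolation=cv2.INTER_CUBIC))
E
```

```text
position: [0.447, -0.0862, 0.1471]
wrist_force: [1.6, 0.4, 0.5]
```

View pics/s11.png

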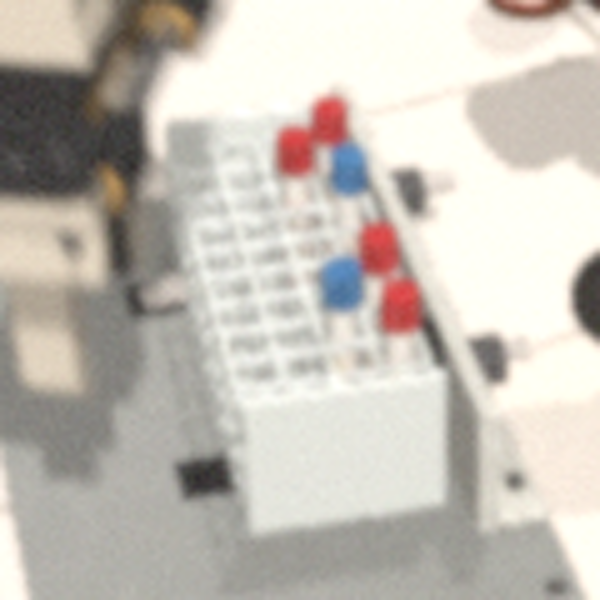

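View pics/t11.png

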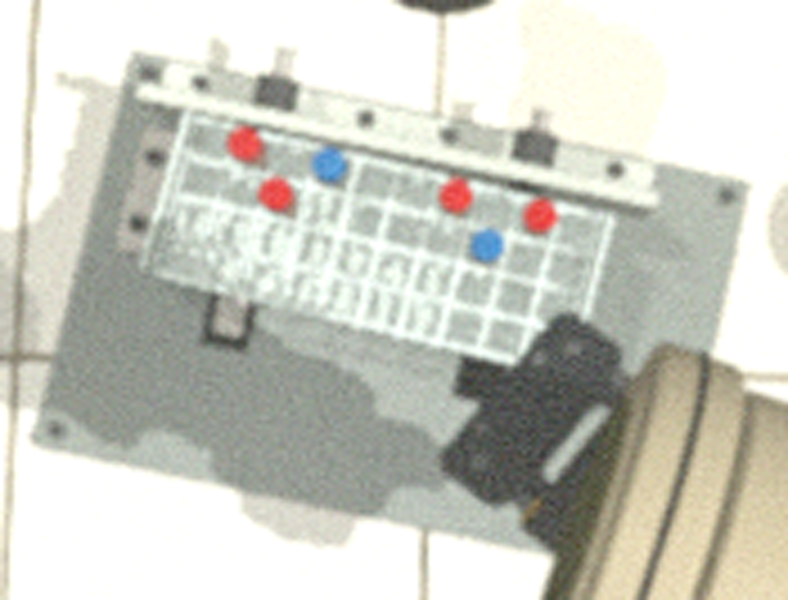

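Run:
```python
from h import *
np.set_printoptions(precision=4,suppress=True)
D=[.6108,.0243,-.193]
a=.0385;b=.0975;h=.072
R,r=fit([("top",[[a,b,h],[a,-b,h],[-a,b,h]],tc([[188,112],[614,213],[146,269]]))],[.55,.05,-.19])
print(r,todock(D,tf(R,[[a,b,0],[a,-b,0],[-a,b,0]])),R[2]-D[2])
s=robot.read_state();z=s['orientation'][:,2];print(s['time_s'],s['position'],np.arctan2(z[1],z[0])-np.pi/2+.193)
```

```text
[[-0.0449 -0.5398]
 [ 1.0375 -0.0406]
 [-0.8938  0.5607]] [[-0.0023  0.093 ]
 [-0.0071 -0.1019]
 [-0.0793  0.0949]] -0.02463860028271564
23.3 [ 0.447  -0.0904  0.1451] -0.439706667277513
```

```bash
python3 -m handwheel '[[[0.01,-0.02,0],-0.14,0],[[0.02,-0.045,0],-0.28,0],[[0.04,-0.0455,0],-0.42,0],[[0.06,-0.0455,0],-0.56,0],[[0.0713,-0.0455,-0.005],-0.7,0],[[0.0713,-0.0455,-0.005],-0.84,0],[[0.0713,-0.0455,-0.02],-0.98,0],[[0.0713,-0.0455,-0.04],-1.1,0],[[0.0713,-0.0455,-0.07],-1.131,0],[[0.0713,-0.0455,-0.1],-1.131,0],[[0.0733,-0.0355,-0.11],-1.131,0],[[0.0767,-0.0185,-0.11],-1.131,0],[[0.0794,-0.0045,-0.11],-1.131,0],[[0.0819,0.0085,-0.11],-1.131,0],[[0.0825,0.0115,-0.11],-1.131,0],[[0.0825,0.0115,-0.11],-1.131,0]]'
python3 - <<'E'
from h import *
s=robot.read_state();z=s['orientation'][:,2];print(todock([.6108,.0243,-.193],s['position']),np.arctan2(z[1],z[0])+.193)
E
```

```text
time_s: 24.9
position: [0.528, -0.0725, 0.0329]
orientation: [[-0.18, 0.001, 0.984], [-0.984, -0.0, -0.18], [0.0, -1.0, 0.001]]
wrist_force: [0.0, 0.4, 0.4]
width: 0.008
[-0.06274155 -0.11090031] 0.011558671921973185
```

```bash
python3 -m handwheel '[[[0.0002,0.001,0],0,0],[[0.0004,0.002,0],0,0],[[0.0004,0.002,0],0,0]]' | grep -E 'pos|force';  python3 -m handwheel '[[[0.0002,0.001,0],0,0],[[0.0002,0.001,0],0,0]]' | grep -E 'pos|force'; python3 -m handwheel '[[[0.0002,0.001,0],0,0],[[0.0002,0.001,0],0,0]]' | grep -E 'pos|force'
```

```text
position: [0.5277, -0.0715, 0.0322]
wrist_force: [-0.1, -0.1, 0.6]
position: [0.5279, -0.0703, 0.0321]
wrist_force: [-0.3, -0.5, -0.0]
position: [0.5281, -0.0691, 0.0322]
wrist_force: [-0.6, 0.4, -0.9]
```

```bash
python3 -m handwheel '[[[0.0002,0.001,0],0,0],[[0.0002,0.001,0],0,0]]' | grep -E 'pos|force'; python3 -m handwheel '[[[0.0002,0.001,0],0,0],[[0.0002,0.001,0],0,0]]' | grep -E 'pos|force'
```

```text
position: [0.5282, -0.0688, 0.0322]
wrist_force: [0.1, -4.5, -0.2]
position: [0.5284, -0.0682, 0.0323]
wrist_force: [-1.8, -8.0, 0.9]
```

```bash
python3 -m handwheel '[[[0.0002,0.001,0],0,0],[[0.0002,0.001,0],0,0]]' | grep -E 'pos|force'
```

```text
position: [0.5286, -0.0675, 0.0323]
wrist_force: [-2.9, -7.3, 0.4]
```

```bash
python3 -m handwheel '[[[0.0001,0.0005,0],0,0],[[0.0001,0.0005,0],0,0]]' | grep -E 'pos|force'; python3 -m handwheel '[[[0.0001,0.0005,0],0,0],[[0.0001,0.0005,0],0,0]]' | grep -E 'pos|force'
```

```text
position: [0.5286, -0.0674, 0.0323]
wrist_force: [-1.9, -10.0, 0.6]
position: [0.5286, -0.0674, 0.0323]
wrist_force: [-2.6, -12.4, 1.5]
```

```bash
python3 -m handwheel '[[[0.0001,0.0005,0],0,0],[[0.0001,0.0005,0],0,0]]' | grep -E 'pos|force'
```

```text
position: [0.5287, -0.0674, 0.0324]
wrist_force: [-3.7, -14.6, 1.0]
```

```bash
python3 -m handwheel '[[[0.0001,0.0005,0],0,0],[[0.0001,0.0005,0],0,0]]' | grep -E 'pos|force'
```

```text
position: [0.5288, -0.0674, 0.0324]
wrist_force: [-4.6, -17.3, 1.0]
```

```bash
python3 -m handwheel '[[[-0.0006,-0.003,0],0,0],[[-0.003,-0.013,0],0,0],[[-0.008,-0.035,0.01],0,0],[[-0.01,-0.05,0.05],0.1,0],[[-0.02,-0.05,0.09],0.24,0],[[-0.035,-0.04,0.11],0.38,0],[[-0.05,-0.02,0.11],0.52,0],[[-0.062,0.005,0.11],0.66,0],[[-0.064,0.035,0.11],0.8,0],[[-0.064,0.052,0.11],0.94,0],[[-0.064,0.055,0.11],1.08,0],[[-0.064,0.055,0.1],1.22,0],[[-0.064,0.055,0.08],1.36,0],[[-0.064,0.055,0.05],1.5,0],[[-0.064,0.055,0.02],1.559,0],[[-0.064,0.055,-0.01],1.559,0],[[-0.064,0.055,-0.01],1.559,0]]'
python3 - <<'E'
from h import *
s=robot.read_state();z=s['orientation'][:,2];print(todock([.6108,.0243,-.193],s['position']),np.arctan2(z[1],z[0])-np.pi/2+.193)
im=robot.get_image("top");cv2.imwrite("pics/t12.png",cv2.resize(cv2.convertScaleAbs(im[170:310,170:345,::-1],alpha=1.8),(788,600),interpolation=cv2.INTER_CUBIC))
E
```

```text
time_s: 28.7
position: [0.4611, -0.0086, 0.0181]
orientation: [[0.981, -0.008, 0.194], [-0.193, 0.001, 0.981], [-0.008, -1.0, -0.0]]
wrist_force: [-1.1, -0.1, -0.5]
width: 0.002
[-0.14056163 -0.06102198] -0.0017328914939296891
```

View pics/t12.png

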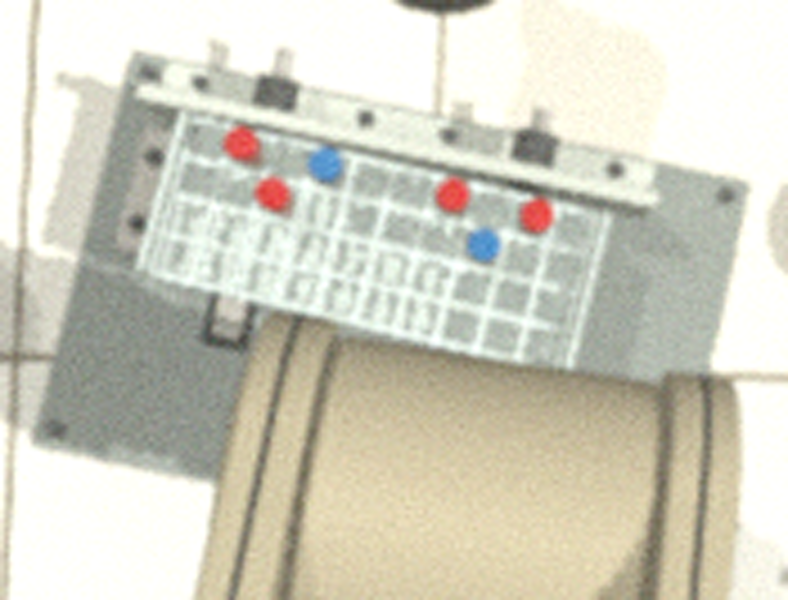

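```bash
python3 -m handwheel '[[[0.01,-0.002,0.005],0,0],[[0.025,-0.0049,0.005],0,0],[[0.036,-0.007,0.005],0,0],[[0.04,-0.0078,0.005],0,0],[[0.042,-0.0082,0.005],0,0],[[0.044,-0.0086,0.005],0,0],[[0.044,-0.0086,0.005],0,0]]' | grep -E 'pos|force'; python3 -m handwheel '[[[0.001,-0.0002,0],0,0],[[0.001,-0.0002,0],0,0]]' | grep -E 'pos|force'; python3 -m handwheel '[[[0.001,-0.0001,0],0,0],[[0.001,-0.0001,0],0,0]]' | grep -E 'pos|force'
```

```text
position: [0.5087, -0.0176, 0.0274]
wrist_force: [-2.8, 1.1, 1.2]
position: [0.5091, -0.0178, 0.0271]
wrist_force: [-5.8, 0.7, 3.9]
position: [0.5098, -0.0179, 0.027]
wrist_force: [-6.8, 0.2, 3.9]
```

```bash
python3 -m handwheel '[[[0.001,-0.0001,0],0,0],[[0.001,-0.0001,0],0,0]]' | grep -E 'pos|force'; python3 -m handwheel '[[[0.001,0,0],0,0],[[0.001,0,0],0,0]]' | grep -E 'pos|force'; python3 -m handwheel '[[[0.001,0,0],0,0],[[0.001,0,0],0,0]]' | grep -E 'pos|force'
```

```text
position: [0.5104, -0.018, 0.0269]
wrist_force: [-8.9, 0.1, 4.2]
position: [0.5108, -0.0181, 0.0267]
wrist_force: [-10.6, 0.0, 6.8]
position: [0.5114, -0.0182, 0.0265]
wrist_force: [-13.3, -1.0, 6.3]
```

```bash
python3 -m handwheel '[[[0.0005,0,0.0005],0,0],[[0.0005,0,0.0005],0,0]]' | grep -E 'pos|force'; python3 -m handwheel '[[[0.0005,0,0],0,0],[[0.0005,0,0],0,0]]' | grep -E 'pos|force'
```

```text
position: [0.5114, -0.0182, 0.0265]
wrist_force: [-12.4, -2.6, 4.7]
position: [0.5117, -0.0183, 0.0265]
wrist_force: [-12.9, -2.2, 4.6]
```

```bash
python3 -m handwheel '[[[0.0005,0,0],0,0],[[0.0005,0,0],0,0]]' | grep -E 'pos|force'
```

```text
position: [0.512, -0.0184, 0.0265]
wrist_force: [-15.6, -2.1, 7.1]
```

Run:
```python
from h import *
im=robot.get_image("scene")
cv2.imwrite("pics/s13.png",cv2.resize(cv2.convertScaleAbs(im[150:270,210:330,::-1],alpha=1.8),None,fx=5,fy=5,interpolation=cv2.INTER_CUBIC))
```

```text
(no output)
```

View pics/s13.png

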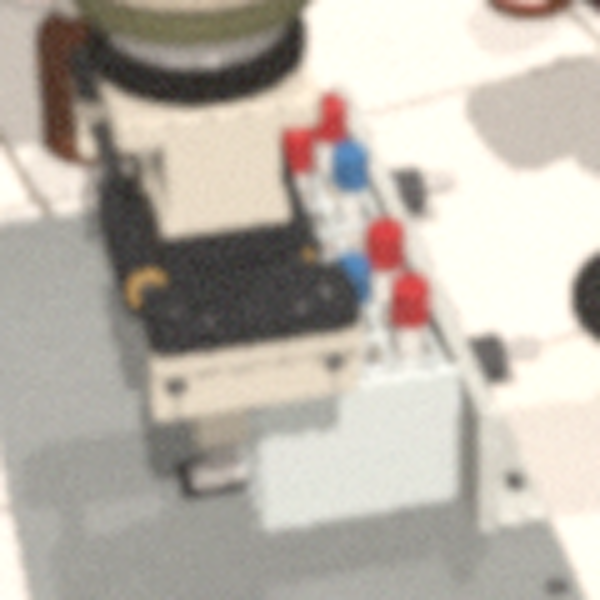

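The right catch is now up: a pale tongue fills its dark frame at (218,472). I'll back off and check both ends.

```bash
python3 -m handwheel '[[[-0.004,0.0008,0],0,0],[[-0.015,0.003,0],0,0],[[-0.05,0.01,0.01],0,0],[[-0.09,0.016,0.05],0,0],[[-0.11,0.02,0.1],0,0],[[-0.11,0.0,0.12],0,0],[[-0.11,0.0,0.12],0,0]]' | grep -E 'time|pos|force'
python3 - <<'E'
from h import *
im=robot.get_image("scene");cv2.imwrite("pics/s14.png",cv2.resize(cv2.convertScaleAbs(im[150:270,210:330,::-1],alpha=1.8),None,fx=5,fy=5,interpolation=cv2.INTER_CUBIC))
im=robot.get_image("top");cv2.imwrite("pics/t14.png",cv2.resize(cv2.convertScaleAbs(im[170:310,170:345,::-1],alpha=1.8),(788,600),interpolation=cv2.INTER_CUBIC))
E
```

```text
time_s: 31.8
position: [0.4087, -0.0197, 0.1534]
wrist_force: [0.7, 0.1, 0.6]
```

View pics/s14.png

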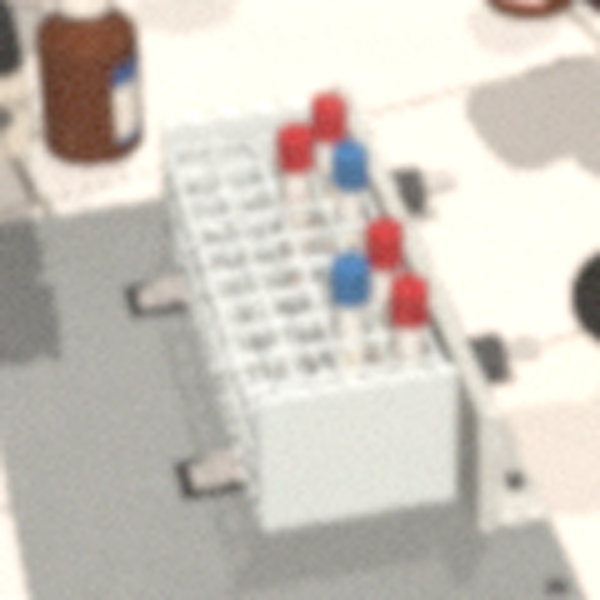

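View pics/t14.png

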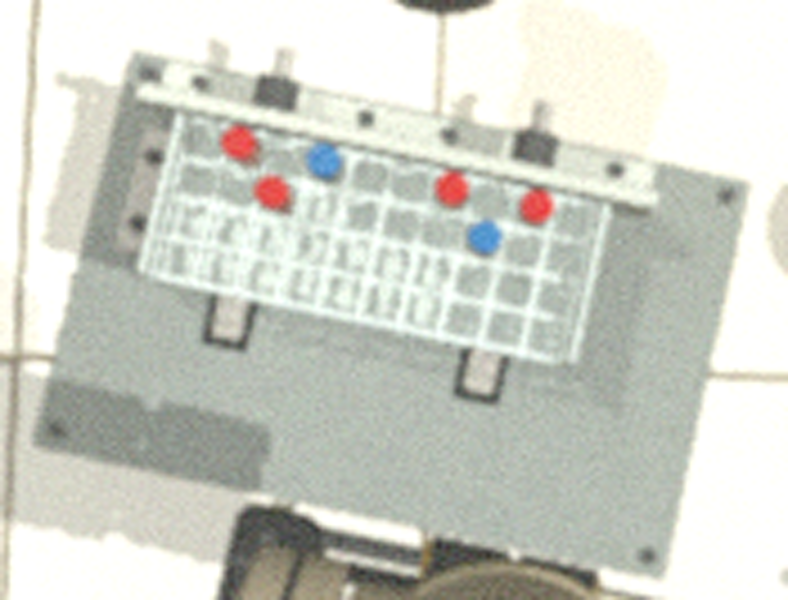

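Run:
```python
from h import *
np.set_printoptions(precision=4,suppress=True)
D=[.6108,.0243,-.193]
a=.0385;b=.0975;h=.072
for nm,q in (("t8 (flush ref)",[[178,122],[606,212],[570,372],[137,282]]),("t14",[[181,113],[609,206],[574,360],[142,271]])):
    R,r=fit([("top",[[a,b,h],[a,-b,h],[-a,-b,h],[-a,b,h]],tc(q))],[.55,.05,-.19])
    print(nm,np.abs(r).max(),todock(D,tf(R,[[a,b,0],[a,-b,0],[-a,b,0]])).round(4).tolist(),R[2]-D[2])
a=cv2.imread("pics/t14.png");b_=cv2.imread("pics/t8.png")
cv2.imwrite("pics/cmp2.png",np.hstack([cv2.resize(b_[90:300,100:250],(400,560),interpolation=cv2.INTER_CUBIC),cv2.resize(a[90:300,100:250],(400,560),interpolation=cv2.INTER_CUBIC)]))
```

```text
t8 (flush ref) 0.7183756820854796 [[-0.0081, 0.0973], [-0.0071, -0.0977], [-0.0851, 0.0969]] 0.0050544846037614555
t14 1.4407222293550603 [[-0.0032, 0.0966], [-0.003, -0.0984], [-0.0802, 0.0964]] 0.0014589619918213559
```

View pics/cmp2.png

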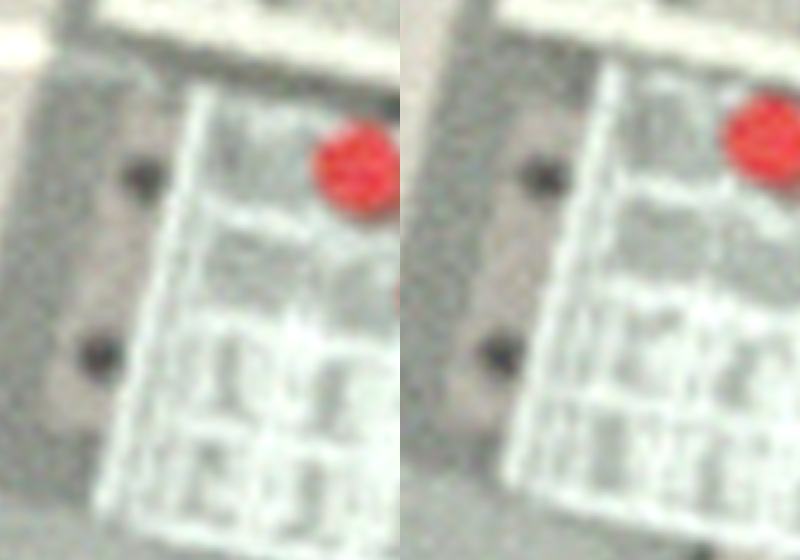

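Both catches are up and the back is square. The left end looks about 0.7 mm short of where it sat when flush with the stop, so I'll try one more gentle end push, staying under 18 N.

```bash
python3 -m handwheel '[[[0.005,-0.02,0],-0.14,0],[[0.02,-0.05,0],-0.28,0],[[0.04,-0.085,0],-0.42,0],[[0.07,-0.115,0],-0.56,0],[[0.1,-0.115,0],-0.7,0],[[0.12,-0.112,0],-0.84,0],[[0.124,-0.109,0],-0.98,0],[[0.124,-0.109,0],-1.12,0],[[0.124,-0.109,-0.02],-1.26,0],[[0.124,-0.109,-0.05],-1.4,0],[[0.124,-0.109,-0.08],-1.54,0],[[0.124,-0.109,-0.11],-1.571,0],[[0.127,-0.093,-0.118],-1.571,0],[[0.13,-0.078,-0.118],-1.571,0],[[0.133,-0.0625,-0.118],-1.571,0],[[0.1335,-0.0595,-0.118],-1.571,0],[[0.1335,-0.0595,-0.118],-1.571,0],[[0.1335,-0.0595,-0.118],-1.571,0]]'
python3 - <<'E'
from h import *
s=robot.read_state();z=s['orientation'][:,2];print(todock([.6108,.0243,-.193],s['position']),np.arctan2(z[1],z[0])+.193)
E
```

```text
time_s: 33.7
position: [0.54, -0.0777, 0.0308]
orientation: [[-0.193, 0.002, 0.981], [-0.981, -0.001, -0.193], [0.0, -1.0, 0.002]]
wrist_force: [-0.1, -0.0, 0.4]
width: 0.003
[-0.04994265 -0.11371472] -0.0011256507788394154
```

Contact is expected at about y = -0.106. Going in small steps.

```bash
python3 -m handwheel '[[[0.0003,0.0015,0],0,0],[[0.0006,0.003,0],0,0],[[0.001,0.005,0],0,0],[[0.001,0.005,0],0,0],[[0.001,0.005,0],0,0]]' | grep -E 'pos|force';  python3 -m handwheel '[[[0.0002,0.001,0],0,0],[[0.0002,0.001,0],0,0]]' | grep -E 'pos|force'; python3 -m handwheel '[[[0.0001,0.0005,0],0,0],[[0.0001,0.0005,0],0,0]]' | grep -E 'pos|force'
```

```text
position: [0.54, -0.0727, 0.0296]
wrist_force: [0.4, -0.5, 0.5]
position: [0.5403, -0.0716, 0.0296]
wrist_force: [0.7, -1.6, -0.8]
position: [0.5404, -0.0711, 0.0296]
wrist_force: [0.0, -0.3, 0.2]
```

```bash
python3 -m handwheel '[[[0.0001,0.0005,0],0,0],[[0.0001,0.0005,0],0,0]]' | grep -E 'pos|force'
```

```text
position: [0.5405, -0.0706, 0.0297]
wrist_force: [-0.3, -0.1, -0.4]
```

```bash
python3 -m handwheel '[[[0.0001,0.0005,0],0,0],[[0.0001,0.0005,0],0,0]]' | grep -E 'pos|force'
```

```text
position: [0.5406, -0.0701, 0.0297]
wrist_force: [-0.6, 0.2, 1.2]
```

```bash
python3 -m handwheel '[[[0.0001,0.0005,0],0,0],[[0.0001,0.0005,0],0,0]]' | grep -E 'pos|force'
```

```text
position: [0.5406, -0.0699, 0.0297]
wrist_force: [-1.5, -2.1, -0.1]
```

```bash
python3 -m handwheel '[[[0.0001,0.0005,0],0,0],[[0.0001,0.0005,0],0,0]]' | grep -E 'pos|force'
```

```text
position: [0.5406, -0.0698, 0.0297]
wrist_force: [-1.4, -5.4, 0.9]
```

```bash
python3 -m handwheel '[[[0.0001,0.0005,0],0,0],[[0.0001,0.0005,0],0,0]]' | grep -E 'pos|force'
```

```text
position: [0.5406, -0.0698, 0.0297]
wrist_force: [-1.5, -6.8, 0.3]
```

```bash
python3 -m handwheel '[[[0.0001,0.0005,0],0,0],[[0.0001,0.0005,0],0,0]]' | grep -E 'pos|force'
```

```text
position: [0.5406, -0.0698, 0.0297]
wrist_force: [-3.1, -9.4, 0.6]
```

```bash
python3 -m handwheel '[[[0.0001,0.0005,0],0,0],[[0.0001,0.0005,0],0,0]]' | grep -E 'pos|force'
```

```text
position: [0.5406, -0.0696, 0.0297]
wrist_force: [-3.2, -10.3, -0.2]
```

```bash
python3 -m handwheel '[[[0.0001,0.0005,0],0,0],[[0.0001,0.0005,0],0,0]]' | grep -E 'pos|force'
```

```text
position: [0.5406, -0.0692, 0.0297]
wrist_force: [-3.0, -11.2, 1.3]
```

It's sliding at about 11 N. I'll keep going until it meets the stop.

```bash
python3 -m handwheel '[[[0.0001,0.0005,0],0,0],[[0.0001,0.0005,0],0,0]]' | grep -E 'pos|force'
```

```text
position: [0.5406, -0.0692, 0.0297]
wrist_force: [-4.2, -13.4, 1.2]
```

```bash
python3 -m handwheel '[[[0.0001,0.0004,0],0,0],[[0.0001,0.0004,0],0,0]]' | grep -E 'pos|force'
```

```text
position: [0.5406, -0.0692, 0.0298]
wrist_force: [-5.9, -15.4, 2.7]
```

The force now rises with no further motion, at the same y (-0.1052) as the first flush contact, so the rack is at the stop. I'll retreat and do the last checks.

```bash
python3 -m handwheel '[[[-0.0008,-0.004,0],0,0],[[-0.003,-0.015,0],0,0],[[-0.008,-0.04,0.01],0,0],[[-0.01,-0.05,0.05],0,0],[[-0.03,-0.06,0.1],0,0],[[-0.07,-0.07,0.14],0,0],[[-0.11,-0.08,0.16],0,0],[[-0.15,-0.09,0.17],0,0],[[-0.15,-0.09,0.17],0,0]]' | grep -E 'time|pos|force'
python3 - <<'E'
from h import *
im=robot.get_image("scene");cv2.imwrite("pics/s15.png",cv2.resize(cv2.convertScaleAbs(im[150:270,210:330,::-1],alpha=1.8),None,fx=5,fy=5,interpolation=cv2.INTER_CUBIC))
im=robot.get_image("top");cv2.imwrite("pics/t15.png",cv2.resize(cv2.convertScaleAbs(im[170:310,170:345,::-1],alpha=1.8),(788,600),interpolation=cv2.INTER_CUBIC));cv2.imwrite("pics/t15f.png",im[:,:,::-1])
E
```

```text
time_s: 37.5
position: [0.3893, -0.1579, 0.2029]
wrist_force: [2.2, -0.4, -0.3]
```

View pics/s15.png

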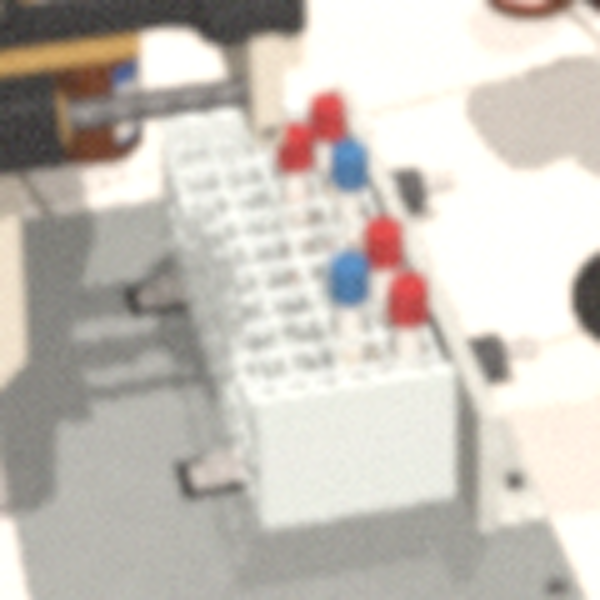

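View pics/t15.png

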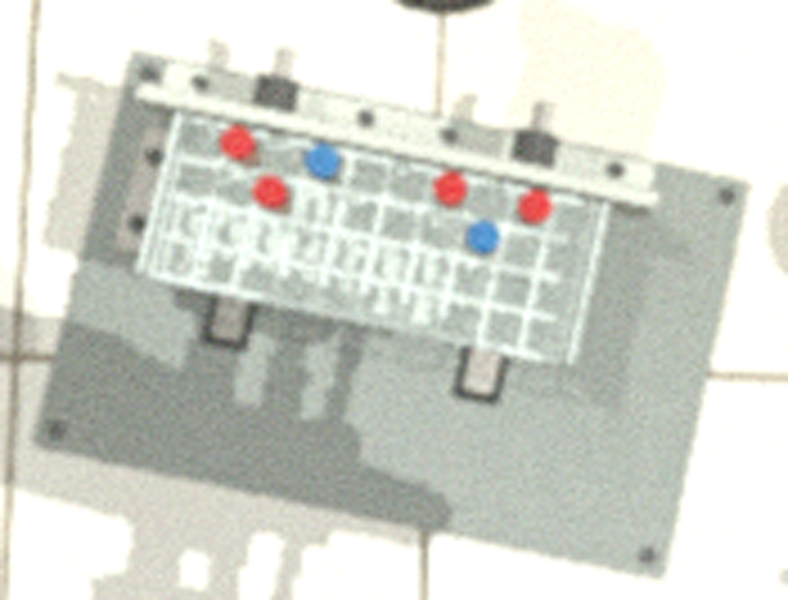

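View pics/t15f.png

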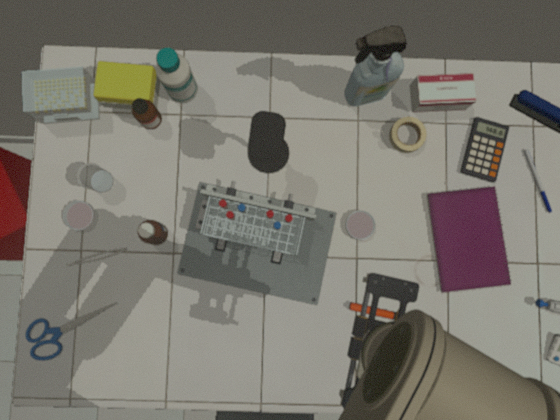

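Both catches are up, at (228,322) and (480,372) in the enlarged top view. The rack is square on the rail with its left end at the stop. The bottle and dish haven't moved, and the arm hovers 0.2 m up above the marker, so it's clear of everything.

Run:
```python
from bench import robot
s=robot.read_state();print(s["time_s"],s["wrist_force"]);print(robot.hand_in())
```

```text
37.6 [ 1.13094665 -0.03577539  0.02626321]
the job is handed in; nothing more can be done
None
```

The rack is docked. Its back lies along the rail, its left end is against the end stop, and both spring catches are up and hold it with the arm clear. I handed in at 37.6 s of the 62 s allowed.

**How it went:** I pushed the rack square to just short of the shoes, then left to the stop, then in past the catches.
- **Catch attempts:** the first two tries on the right end did not catch, and it sprang back to about -6 mm. Turning the tool for the second try caught the left end first, not the right as I had planned, and pulled the rack 1–2 mm off the stop.
- **Recovery:** I pushed it back to the stop and caught the right end. A final end push, with both ends caught, then closed a gap of about 0.7 mm at around 11 N.

**Forces:** readings were taken at the end of each short step, not continuously. The highest was about 18 N, in the second end push.

**Last checks:**
- **Stop:** the last end push stopped at the same tool position (y = -105.2 mm in the dock's frame) as the first flush contact, and force rose there with no more movement.
- **Catches and square:** both catches show in the final pictures of both cameras. Before the last nudge, the top view put both back corners about 3 mm from the rail, square to 0.0015 rad. The same view read about 1 to 2 mm too far out earlier, so I trusted the catches over it.
- **Bystanders:** the bottle and dish look unmoved. The marker was partly hidden by the arm in the last view, but what showed was in place, and the tool was never near it at bench height.

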